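# Square up a pile of sole blanks and weight it

## Robot

A 6-joint arm with a two-finger parallel gripper is mounted at the origin on the work surface. World frame = base frame: x ahead of the robot, y to its left, z up, the work surface at z = 0. Lengths are in mm, angles in degrees, forces in N, time in s.
With the tool pointing down it reaches from about 300 to 850 mm from the base axis. Payload 4.2 kg.
Tool frame: the origin (TCP) lies midway between the tips of the shut fingers; the grasp point (between the pads) lies 19 mm behind it; x points along the fingers, y is the direction in which the jaws open and shut, and the axes are right-handed (so a half turn about x gives the same grasp; the last joint's range is limited). The gripper opens to 91 mm and grips with 3 to 60 N. Pads are 32 mm wide; open, the fingers measure 118 mm over their backs; the gripper's body (76 mm by 178 mm) begins 60 mm behind the grasp point.
Start: joints at [73.052, 18.312, 89.639, -0, 72.044, -1.146], TCP at [156.584, 553.285, 213.976] pointing down, gripper open.
Joint ranges: [-177.97, 177.97], [-48.28, 115.42], [12.27, 149.76], [-77.06, 257.06], [2.81, 150.46], [-146.56, 146.56]. Speed limits (degrees/s): [147.25, 147.25, 180, 180, 180, 180].

## Interface

Orientations are given as [roll, pitch, yaw] about the fixed x, y, z axes, in that order (R = Rz(yaw) Ry(pitch) Rx(roll)).
In Python, from workcell import * gives the robot as it stands.
- The arm moves only by the shell command python3 -m handwheel 'ROWS' [FORCE]. ROWS is a JSON object of lists of equal length, an entry for each row: "gripper": the closure, from 0 (fully open) to 1 (shut); "offset": the shift along the tool's x, y, z in mm, a list of three; "rot": the turn, a rotation vector about the tool's x, y, z in degrees, a list of three. A call has 1 to 5 rows; each row is the pose to reach, as a shift and turn from the pose commanded when the call began, along the tool's axes at that moment; what a row does not reach only later rows make up. A row lasts 1/12 s, in which the tool goes at most 41.7 mm and 7.16 degrees, less where a joint would pass 70% of its speed; a pose out of reach is approached as far as the arm can. A call with a gripper value outside its range is refused whole. The fingers move at their own pace and stop on an object; FORCE is the grip in N (left out, the last holds). Time passes only in rows, so rows that repeat a pose let the fingers close. It gives the time, the measured TCP pose, the force and the opening at its end, in the units of the state.
- state(): the state, without advancing time (a new reading comes with each control period).
- grab_frame(name): name is "scene" or "top" or "wrist"; returns the picture (480x640x3 uint8, red, green, blue); there is no depth.
- camera_params(name): a dict with "fx", "fy", "cx", "cy" (pixels), "position" and "attitude" of the camera in the world; the wrist camera has in their place "hand_eye" (4x4, takes a point from camera to tool coordinates, whose origin is the TCP and whose axes are the tool frame's). Camera axes: x right, y up, looking along -z (the intrinsics and any distortion apply to the point x, -y, -z); pixel columns grow to the right and rows downward; lengths in mm; the calibration is good to about 2 mm. A picture is of the moment at which its call begins: read the wrist's pose just before it. camera_params takes no time and is no camera call.
- job_done(): hands the job in, once; it reports no verdict.
The state is a dict: "time_s": time; "qpos": joint angles; "qvel": joint speeds; "effort": joint torques, N m; "ee_pos": TCP position; "ee_rot": TCP orientation; "force": force on the tool from outside, world axes, zero at the start; "torque": the same for the moment, N m; "gripper_width": finger opening in mm.
Only numpy, scipy, OpenCV 4.12 (cv2) and the standard library are available. Lean on these libraries where they do the work, as an engineer would, in place of code of your own. Each camera call takes 0.05 s, during which the arm holds its last target.

## Task

Take the two long shoe-sole blanks off the sloping rack and lay them, one after the other, on the pile of long blanks already begun on the bench, toe over toe, so that the finished pile of four is square with its edges flush all round. Then set the steel weight by its handle on the middle of the pile, lengthwise. Set things down rather than drop them, build the pile where it stands, and leave the short blank on the rack and everything else where it is.

Things in the scene. Friction and masses are not known exactly. Their poses are not given: they have to be found in the camera images.
- sole_a: one of the two long blanks to be piled: hard brown fibreboard shoe-sole blank, 180 x 14 mm thick: round toe 72 mm wide, straight waist 50 mm wide (from 36 mm behind the origin to 5 mm ahead: grip here), round heel 58 mm wide. Origin on the underside's centre line, 75 mm from the heel end; x to the toe, z up. Starts on the rack, heel at the lip, toe up, sloping 35 degrees.
- sole_b: the other long blank to be piled, same as sole_a. Starts on the rack, heel at the lip, toe up, sloping 35 degrees.
- pile_0: bottom blank of the begun pile, flat on the bench, loose; same shape and axes as sole_a
- pile_1: second blank of the begun pile, loose, lying squarely on pile_0; same shape and axes as sole_a. Its top face is 28 mm above the bench
- sole_a_toe (a point): the toe end of sole_a, on its top face: 105 mm ahead of its origin and 14 mm above its underside
- sole_b_toe (a point): the toe end of sole_b, on its top face: 105 mm ahead of its origin and 14 mm above its underside
- pile_0_toe (a point): the toe end of pile_0, on its top face: 105 mm ahead of its origin and 14 mm above its underside
- pile_1_toe (a point): the toe end of pile_1, on its top face: 105 mm ahead of its origin and 14 mm above its underside
- weight: dark steel weight: a bar 110 x 50 x 18 mm with a raised handle, a round rod 12 mm thick and 100 mm long along its x, axis 56 mm above the underside, on two posts 43 mm either side of the middle (32 mm clear under the rod); 0.8 kg. Origin in the centre of the underside. On the pile its middle belongs 15 mm ahead (toe side) of the blanks' origin
- rack: fixed sloping rack with three bays side by side along its y, 115 mm apart: in each a rail 28 mm wide, 190 mm long, rising away from the robot (to the rack's x) at 35 degrees; a lip 14 mm high stops the heels. Open beside the rails in the middle. Origin on the bench below the middle bay; a blank's origin starts 83 mm above it. 170 mm high with blanks
- sole_short: short sole blank of the same look, 140 mm long (toe 56 mm, waist 40 mm wide), which stays on the rack. Which of the three bays holds it varies. Origin on its underside, 75 mm from its heel end
- tin: closed round can, 70 mm across, 90 mm tall, bystander; origin under its centre
- mug: white mug, 76 mm across, 90 mm tall, bystander; origin under its centre
- hammer: hammer lying on the bench, bystander
- brush: brush lying on the bench, bystander
- block: cork sanding block 90 x 55 x 32 mm, bystander; origin under its centre
Mind the look-alikes: they are no part of the job. What is shaped like the pile_1 but purple or red is not meant.

How it is judged:
By the outcome, as a careful person would: the job done as asked, in the order asked, and still so for the second after the job is handed in, with the robot touching nothing.
It also fails if it takes over 72 s, if anything falls off the work surface, if the arm or the gripper's body presses on something with over 40 N, if the wrist force passes 120 N, or if a joint passes its speed limit or range.

## Working session

There is one attempt and no reset: what is moved stays moved. The work goes in short steps, Python scripts to look and compute and a shell command to move; the robot and the scene stay as the last step left them, time stands still between calls to the robot, and variables do not carry over. Pictures are saved under pics/ and viewed, and the job is handed in when it is done.

```bash
mkdir -p pics; ls; python3 - <<'E'
from workcell import *
import cv2
print(state())
for n in ("scene","top","wrist"):
    print(n,camera_params(n))
    cv2.imwrite(f"pics/{n}0.png",grab_frame(n)[:,:,::-1])
E
```

```text
pics
{'time_s': 0.0, 'qpos': array([ 7.30537460e+01,  1.83528499e+01,  8.97061857e+01, -1.21037878e-03,
        7.20444921e+01, -1.14699823e+00]), 'qvel': array([-0.00214413, -0.07267887, -0.05532536,  0.0045416 , -0.02382894,
       -0.09960347]), 'effort': array([-2.35766871e-03, -4.12461090e+01, -2.31971025e+01,  7.23905303e-02,
        4.58142569e-02, -1.52067532e-04]), 'ee_pos': array([156.42237518, 552.78777251, 213.10966571]), 'ee_rot': array([ -90.51015818,   89.8964659 , -106.30903973]), 'force': array([ 0.58222193, -0.25168732, -0.57404911]), 'torque': array([-0.0034979 ,  0.06938228,  0.01080508]), 'gripper_width': 91.52571671673704}
scene {'fx': 453.3163765517846, 'fy': 453.3163765517846, 'cx': 321.32745525690154, 'cy': 233.72231975546515, 'position': array([1006.62216529,  882.82263103,  813.83407432]), 'attitude': array([ 53.66201146,  -0.76268951, 145.89003737])}
top {'fx': 527.6937257312509, 'fy': 527.6937257312509, 'cx': 325.0297497941343, 'cy': 244.32224781169145, 'position': array([ 174.13567677,  107.77628716, 1528.32361851]), 'attitude': array([ 11.59708921,  -0.23968046, -91.96594234])}
wrist {'fx': 403.74246748945046, 'fy': 403.74246748945046, 'cx': 321.7911805601954, 'cy': 242.05746048920076, 'hand_eye': array([[-3.10696952e-05,  2.44842253e-01, -9.69562927e-01,
        -1.70783626e+02],
       [ 9.99999354e-01, -1.09375694e-03, -3.08249812e-04,
        -1.49130772e-01],
       [-1.13593876e-03, -9.69562311e-01, -2.44842061e-01,
        -6.87654242e+01],
       [ 0.00000000e+00,  0.00000000e+00,  0.00000000e+00,
         1.00000000e+00]])}
```

View pics/scene0.png

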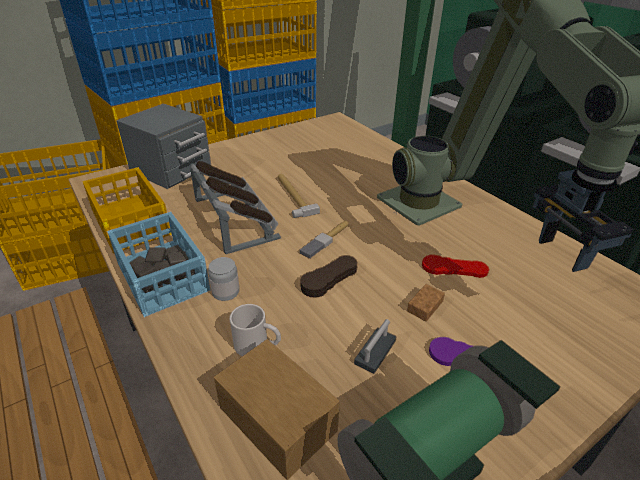

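View pics/top0.png

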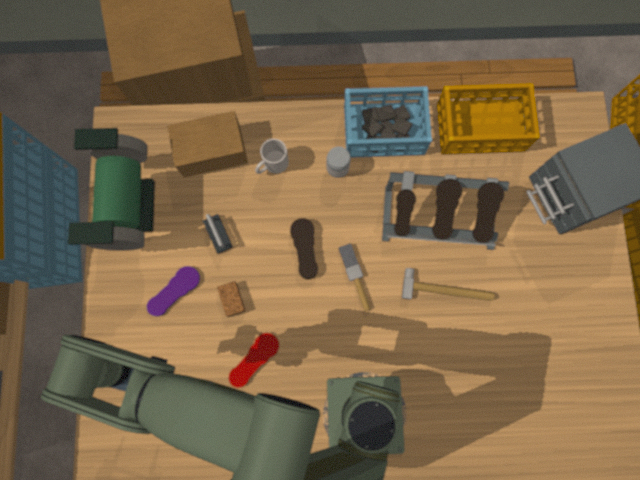

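View pics/wrist0.png

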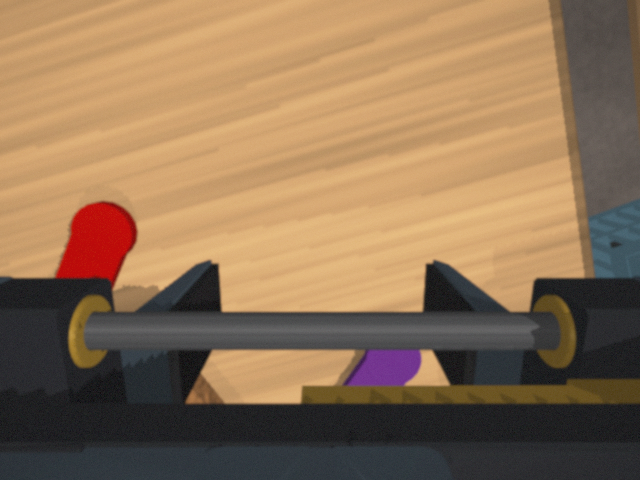

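```bash
cat > h.py <<'E'
from workcell import *
import numpy as np, cv2
from scipy.spatial.transform import Rotation as R
def rpy(a): return R.from_euler('xyz',a,degrees=True)
def cam(name,st=None):
    p=camera_params(name)
    K=np.array([[p['fx'],0,p['cx']],[0,p['fy'],p['cy']],[0,0,1.]])
    if 'hand_eye' in p:
        H=np.array(p['hand_eye']);Rt=rpy(st['ee_rot']).as_matrix()
        Rc=Rt@H[:3,:3];t=Rt@H[:3,3]+st['ee_pos']
    else:
        Rc=rpy(p['attitude']).as_matrix();t=np.array(p['position'])
    return K,Rc,t,{k:v for k,v in p.items() if 'dist' in k}
def ray(c,uv):
    K,Rc,t,_=c
    uv=np.atleast_2d(np.asarray(uv,float))
    d=np.c_[(uv[:,0]-K[0,2])/K[0,0],-(uv[:,1]-K[1,2])/K[1,1],-np.ones(len(uv))]
    return t,d@Rc.T
def onplane(c,uv,n,p0):
    t,d=ray(c,uv);n=np.asarray(n,float)
    s=((np.asarray(p0)-t)@n)/(d@n)
    return t+d*s[:,None]
def onz(c,uv,z): return onplane(c,uv,[0,0,1],[0,0,z])
def proj(c,P):
    K,Rc,t,_=c
    q=(np.atleast_2d(P)-t)@Rc
    return np.c_[K[0,0]*q[:,0]/-q[:,2]+K[0,2],-K[1,1]*q[:,1]/-q[:,2]+K[1,2]]
def shot(name,fn):
    st=state();im=grab_frame(name)[:,:,::-1].copy();cv2.imwrite('pics/'+fn,im);return st,im
def delta(st_pos,st_R,tp,tR):
    """offset (tool axes) and rotvec to reach target"""
    return st_R.inv().apply(np.asarray(tp)-st_pos).round(1),(st_R.inv()*tR).as_rotvec(degrees=True).round(2)
def frame(xa,ya):
    """tool orientation from fingers' dir xa, jaw dir ya"""
    xa=np.array(xa,float);xa/=np.linalg.norm(xa);ya=np.array(ya,float);ya-=xa*(ya@xa);ya/=np.linalg.norm(ya)
    return R.from_matrix(np.c_[xa,ya,np.cross(xa,ya)])
E
python3 - <<'E'
import cv2
im=cv2.imread('pics/top0.png')
cv2.imwrite('pics/top0a.png',cv2.resize(im[160:320,280:530],None,fx=3.2,fy=3.2,interpolation=cv2.INTER_CUBIC))
im=cv2.imread('pics/scene0.png')
cv2.imwrite('pics/sc0a.png',cv2.resize(im[140:320,170:400],None,fx=3.2,fy=3.2,interpolation=cv2.INTER_CUBIC))
E
```

```text
(no output)
```

View pics/top0a.png

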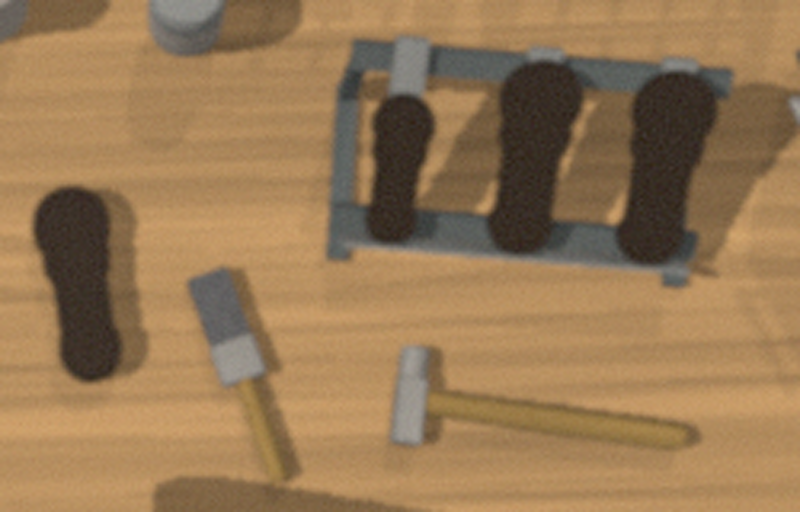

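View pics/sc0a.png

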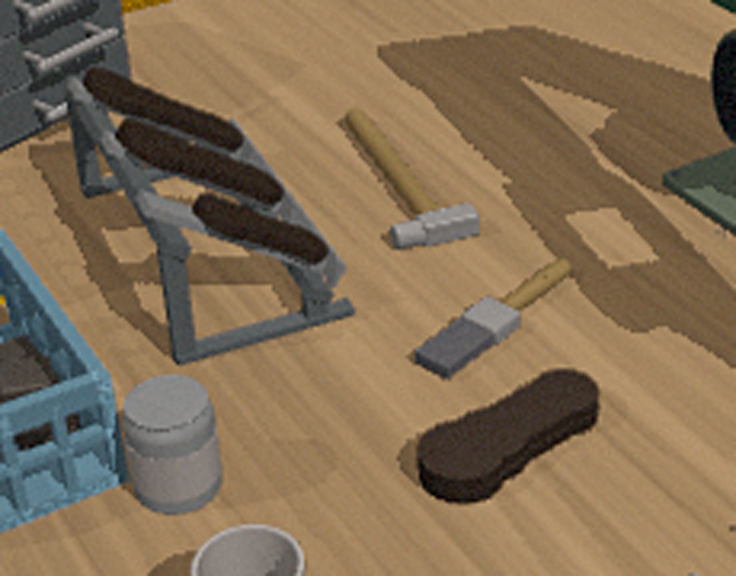

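The short blank is the left one in the top view, at (404,213), with bare rail showing above its toe. The long blanks are in the middle bay (447,208) and the right bay (488,212). The begun pile is the dark, two-layer one at (304,248), with its wide toe at the top of the picture. The red and purple pieces are look-alikes. Next I'll get rough positions.

```bash
cat >> h.py <<'E'
def mask(im,thr=75,sat=None):
    hsv=cv2.cvtColor(im,cv2.COLOR_BGR2HSV)
    m=(cv2.GaussianBlur(im,(3,3),0).max(axis=2)<thr).astype(np.uint8)
    return m
def comps(m,amin,amax,roi=None):
    n,l,s,c=cv2.connectedComponentsWithStats(m)
    out=[]
    for i in range(1,n):
        if amin<s[i,4]<amax:
            if roi is None or (roi[0]<c[i][0]<roi[2] and roi[1]<c[i][1]<roi[3]):
                out.append((c[i].round(1),s[i],(l==i)))
    return out
def ends(P,up):
    """P: Nx2/3 points of outline on its plane -> far ends along principal axis, oriented so that 'up' direction positive"""
    c=P.mean(0);u=np.linalg.svd(P-c,full_matrices=False)[2][0]
    if u@np.asarray(up)<0:u=-u
    s=(P-c)@u
    return c,u,s.min(),s.max()
E
python3 - <<'E'
from h import *
im=cv2.imread('pics/top0.png');c=cam('top')
print(c[3])
for ce,s,m in comps(mask(im),300,5000,(280,150,530,300)):
    cs=max(cv2.findContours(m.astype(np.uint8),0,1)[0],key=len)[:,0]
    print(ce,s)
    if ce[0]<340:
        P=onz(c,cs,28)
        ce3,u,a,b=ends(P,[1,0,0]);print('pile',ce3.round(1),u.round(3),(b-a).round(1),'toe',(ce3+u*b).round(1),'org',(ce3+u*(b-105)).round(1))
    else:
        n=[-np.sin(np.radians(35)),0,np.cos(np.radians(35))]
        # guess plane: top surface, origin at 83 high => iterate x
        ox=700
        for k in range(8):
            P=onplane(c,cs,n,np.array([ox,0,83])+14*np.array(n))
            ce3,u,a,b=ends(P,[1,0,0]);o=ce3+u*(a+75)-14*np.array(n);ox=ox+(o[0]-ox)+ (0)
            # enforce origin z: move plane so o z=83
            ox=o[0]+(o[2]-83)/np.tan(np.radians(35))*0
        print('rack',ce3.round(1),u.round(3),'len',(b-a).round(1),'org',o.round(1),'toe',(ce3+u*b).round(1))
E
```

```text
{}
[446.3 207.7] [ 432  179   33   60 1209]
rack [ 555.6 -252.5  101.8] [ 0.818 -0.056  0.573] len 175.7 org [ 553.1 -251.7   83. ] toe [ 627.4 -257.4  152.1]
[487.4 210.8] [ 472  183   34   59 1231]
rack [ 543.2 -365.5  101.9] [ 0.818 -0.048  0.573] len 172.8 org [ 540.6 -364.9   83. ] toe [ 612.6 -369.6  150.5]
[404.3 213.4] [394 190  23  46 690]
rack [ 547. -136.   87.] [0.819 0.022 0.573] len 135.4 org [ 565.7 -135.7   83. ] toe [ 607.2 -134.3  129.1]
[304.6 246.8] [292 220  25  58 976]
pile [473.5 149.7  28. ] [0.993 0.117 0.   ] 172.3 toe [557.9 159.7  28. ] org [453.6 147.4  28. ]
```

```bash
python3 - <<'E'
from h import *
st=state();print(rpy(st['ee_rot']).as_matrix().round(3), st['qpos'].round(2))
E
```

```text
[[-0.     0.272  0.962]
 [-0.001  0.962 -0.272]
 [-1.    -0.001 -0.   ]] [73.05 18.34 89.69 -0.   72.05 -1.15]
```

```bash
cat > tgt.py <<'E'
from h import *
# usage: go(tp, xa, ya): prints delta from last commanded (approx measured) pose
def go(tp,xa,ya,cp=None,cR=None):
    st=state()
    cp=st['ee_pos'] if cp is None else np.array(cp,float); cR=rpy(st['ee_rot']) if cR is None else cR
    o,r=delta(cp,cR,tp,frame(xa,ya)); print('offset',o.tolist(),'rot',r.tolist(),'rows',np.ceil(max(np.linalg.norm(o)/41.7,np.linalg.norm(r)/7.16)))
    return o,r
E
python3 - <<'E'
from tgt import *
a=np.radians(96.7)
go([380,145,200],[0,0,-1],[np.cos(a),np.sin(a),0])
E
```

```text
offset [13.8, -331.6, 326.2] rot [-22.5, -0.02, 0.07] rows 12.0
```

```bash
python3 -m handwheel '{"gripper":[0,0,0,0,0],"offset":[[14,-332,326],[14,-332,326],[14,-332,326],[14,-332,326],[14,-332,326]],"rot":[[-22.5,0,0],[-22.5,0,0],[-22.5,0,0],[-22.5,0,0],[-22.5,0,0]]}' 20; python3 - <<'E'
from tgt import *
a=np.radians(96.7)
go([380,145,200],[0,0,-1],[np.cos(a),np.sin(a),0])
E
```

```text
time_s: 0.57
ee_pos: [255.8, 370.8, 207.4]
ee_rot: [-102.6, 90.0, -95.8]
force: [1.2, 0.5, 0.2]
gripper_width: 91.6
offset [7.5, -238.9, 96.5] rot [0.12, -0.0, 0.02] rows 7.0
```

```bash
python3 -m handwheel '{"gripper":[0,0,0,0,0],"offset":[[7,-239,96],[7,-239,96],[7,-239,96],[7,-239,96],[7,-239,96]],"rot":[[0,0,0],[0,0,0],[0,0,0],[0,0,0],[0,0,0]]}'; python3 - <<'E'
from tgt import *
a=np.radians(96.7)
go([380,145,200],[0,0,-1],[np.cos(a),np.sin(a),0])
E
```

```text
time_s: 0.98
ee_pos: [355.4, 187.8, 202.1]
ee_rot: [27.3, 90.0, 34.0]
force: [0.3, 1.0, 0.1]
gripper_width: 91.6
offset [2.1, -45.4, 19.4] rot [0.02, 0.02, -0.01] rows 2.0
```

```bash
python3 -m handwheel '{"gripper":[0,0,0,0],"offset":[[2,-45,19],[2,-45,19],[2,-45,19],[2,-45,19]],"rot":[[0,0,0],[0,0,0],[0,0,0],[0,0,0]]}'; python3 - <<'E'
from tgt import *
st,im=shot('wrist','w1.png');print(st['ee_pos'],st['ee_rot'],st['qpos'].round(1));np.savez('w1',p=st['ee_pos'],r=st['ee_rot'])
E
```

```text
time_s: 1.32
ee_pos: [378.9, 147.4, 199.9]
ee_rot: [135.5, 89.9, 142.1]
force: [0.6, -0.7, 0.5]
gripper_width: 91.4
[378.94834838 147.38495107 199.94108643] [135.4888139   89.93611933 142.09154133] [ 1.960e+01  3.600e+00  1.108e+02  1.000e-01  6.560e+01 -7.700e+01]
```

View pics/w1.png

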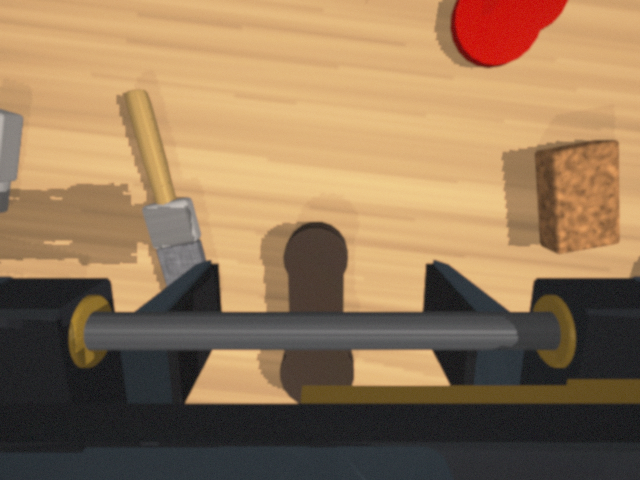

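```bash
python3 -m handwheel '{"gripper":[0,0,0,0,0],"offset":[[0,0,40],[0,0,80],[0,0,115],[0,0,120],[0,0,120]],"rot":[[0,0,0],[0,0,0],[0,0,0],[0,0,0],[0,0,0]]}'; python3 - <<'E'
from tgt import *
st,im=shot('wrist','w2.png');print(st['ee_pos'],st['ee_rot'],st['qpos'].round(1));np.savez('w2',p=st['ee_pos'],r=st['ee_rot'])
E
```

```text
time_s: 1.78
ee_pos: [499.2, 163.4, 199.3]
ee_rot: [161.0, 89.9, 167.8]
force: [0.4, 1.2, 0.3]
gripper_width: 91.0
[499.19910025 163.40925721 199.33310566] [160.96843452  89.94393464 167.81018481] [ 16.9  14.4  97.4   0.   68.2 -80. ]
```

View pics/w2.png

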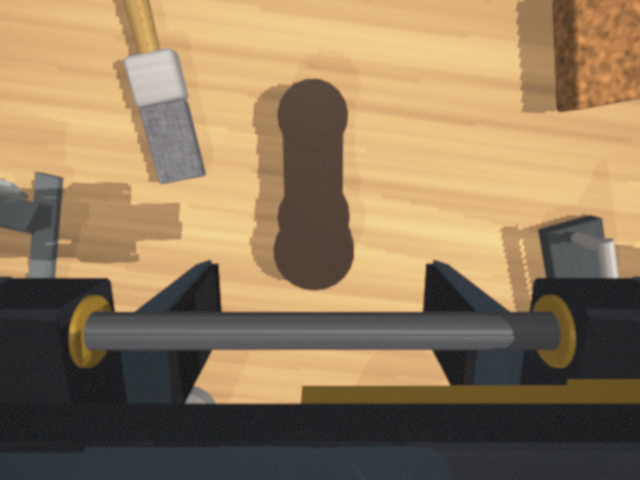

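```bash
cat >> h.py <<'E'
def solefit(P,u0,n,L=180):
    """P Nx3 outline points on top plane; u0 approx toe direction in plane; n normal.
    iterates: waist edges -> axis; ends -> toe/heel. returns origin projected on top face, axis, length, waist width"""
    n=np.asarray(n,float);u=np.asarray(u0,float);u=u-n*(u@n);u/=np.linalg.norm(u)
    for _ in range(6):
        v=np.cross(n,u);c=P.mean(0)
        s=(P-c)@u;t=(P-c)@v
        a,b=s.min(),s.max()
        k=75/180
        o=a+k*(b-a)
        w=(s>o-32)&(s<o+1)
        p1=np.polyfit(s[w&(t>t[w].mean())],t[w&(t>t[w].mean())],1);p2=np.polyfit(s[w&(t<t[w].mean())],t[w&(t<t[w].mean())],1)
        sl=(p1[0]+p2[0])/2
        u=u+v*sl;u/=np.linalg.norm(u)
    v=np.cross(n,u);s=(P-c)@u;t=(P-c)@v;a,b=s.min(),s.max();o=a+k*(b-a)
    w=(s>o-32)&(s<o+1);mid=(t[w&(t>0)].mean()+t[w&(t<0)].mean())/2;wd=t[w&(t>0)].mean()-t[w&(t<0)].mean()
    toe=t[s>o+40];hl=t[s<o-40]
    return dict(org=c+u*o+v*mid,u=u,len=b-a,waist=wd,toe=c+u*b+v*mid,heel=c+u*a+v*mid,slopes=(p1[0],p2[0]),toew=np.ptp(toe),heelw=np.ptp(hl),toemid=(toe.max()+toe.min())/2-mid,heelmid=(hl.max()+hl.min())/2-mid)
def outline(m):
    cs=max(cv2.findContours(m.astype(np.uint8),0,cv2.CHAIN_APPROX_NONE)[0],key=len)
    return cs[:,0].astype(float)
E
python3 - <<'E'
from h import *
im=cv2.imread('pics/w2.png');z=np.load('w2.npz');c=cam('wrist',dict(ee_pos=z['p'],ee_rot=z['r']))
print('cam',c[2])
for thr in (85,95,105):
  for ce,s,m in comps(mask(im,thr),3000,40000,(250,70,380,280)):
    P=onz(c,outline(m),28)
    f=solefit(P,[1,.12,0],[0,0,1]);print(thr,{k:np.round(v,2) for k,v in f.items()},np.degrees(np.arctan2(f['u'][1],f['u'][0])).round(2))
E
```

```text
cam [431.05206816 155.1148982  370.17996596]
85 {'org': array([480.94, 153.19,  28.  ]), 'u': array([0.98, 0.2 , 0.  ]), 'len': np.float64(134.41), 'waist': np.float64(35.5), 'toe': array([557.77, 168.86,  28.  ]), 'heel': array([426.07, 142.01,  28.  ]), 'slopes': array([ 0.4 , -0.42]), 'toew': np.float64(66.5), 'heelw': np.float64(37.11), 'toemid': np.float64(-3.21), 'heelmid': np.float64(0.7)} 11.52
95 {'org': array([458.66, 150.75,  28.  ]), 'u': array([0.99, 0.12, 0.  ]), 'len': np.float64(174.53), 'waist': np.float64(45.66), 'toe': array([559.71, 163.11,  28.  ]), 'heel': array([386.48, 141.92,  28.  ]), 'slopes': array([ 0.01, -0.01]), 'toew': np.float64(67.06), 'heelw': np.float64(53.54), 'toemid': np.float64(-0.11), 'heelmid': np.float64(-0.17)} 6.97
105 {'org': array([458.25, 150.41,  28.  ]), 'u': array([0.99, 0.11, 0.  ]), 'len': np.float64(175.36), 'waist': np.float64(47.07), 'toe': array([559.97, 161.23,  28.  ]), 'heel': array([385.59, 142.68,  28.  ]), 'slopes': array([ 0., -0.]), 'toew': np.float64(68.54), 'heelw': np.float64(54.43), 'toemid': np.float64(1.3), 'heelmid': np.float64(-0.91)} 6.07
```

```bash
python3 - <<'E'
from h import *
im=cv2.imread('pics/w2.png');z=np.load('w2.npz');c=cam('wrist',dict(ee_pos=z['p'],ee_rot=z['r']))
print(im[150,240:380:3].tolist());print(im[70:100:2,315].tolist(),im[280:300:2,315].tolist())
for thr in (115,120,125,130):
  for ce,s,m in comps(mask(im,thr),3000,40000,(250,70,380,280)):
    P=onz(c,outline(m),28)
    f=solefit(P,[1,.12,0],[0,0,1]);print(thr,f['org'].round(1),f['toe'].round(1),f['heel'].round(1),f['len'].round(1),f['waist'].round(1),f['toew'].round(1),f['toemid'].round(1),np.degrees(np.arctan2(f['u'][1],f['u'][0])).round(2))
E
```

```text
[[129, 190, 230], [132, 190, 232], [131, 191, 231], [132, 190, 232], [135, 193, 233], [126, 182, 225], [97, 137, 172], [98, 137, 172], [94, 135, 171], [94, 134, 170], [97, 139, 175], [95, 136, 172], [95, 136, 174], [95, 136, 172], [81, 117, 149], [59, 69, 89], [61, 72, 87], [60, 72, 87], [59, 70, 85], [61, 69, 86], [62, 68, 83], [56, 67, 82], [53, 65, 78], [60, 70, 86], [55, 66, 81], [56, 64, 82], [57, 67, 83], [56, 67, 80], [59, 69, 85], [59, 71, 84], [60, 69, 86], [62, 71, 88], [59, 70, 88], [57, 65, 83], [76, 104, 133], [128, 184, 226], [126, 184, 227], [130, 187, 228], [131, 190, 231], [138, 200, 237], [142, 203, 238], [137, 200, 237], [132, 193, 232], [129, 190, 230], [129, 190, 230], [129, 189, 230], [131, 190, 231]]
[[124, 179, 222], [127, 184, 226], [126, 186, 228], [124, 180, 224], [99, 144, 182], [66, 79, 95], [61, 71, 87], [64, 76, 90], [63, 75, 88], [63, 73, 89], [64, 74, 90], [63, 75, 89], [63, 73, 88], [62, 70, 90], [62, 72, 89]] [[55, 67, 82], [54, 64, 81], [53, 61, 82], [51, 63, 82], [56, 68, 86], [89, 128, 165], [128, 185, 227], [135, 197, 235], [135, 198, 235], [135, 198, 235]]
115 [458.2 150.7  28. ] [559.7 163.5  28. ] [385.7 141.6  28. ] 175.3 47.4 68.8 -0.4 7.16
120 [458.2 150.8  28. ] [559.7 164.3  28. ] [385.8 141.1  28. ] 175.4 47.5 68.8 -1.0 7.6
125 [458.6 150.5  28. ] [560.7 163.3  28. ] [385.8 141.4  28. ] 176.2 47.8 68.8 -0.1 7.13
130 [458.7 150.2  28. ] [560.8 161.7  28. ] [385.7 142.1  28. ] 176.3 48.2 68.9 1.2 6.37
```

```bash
cat >> h.py <<'E'
def suboutline(im,box,thr,k=4):
    x0,y0,x1,y1=box
    g=cv2.GaussianBlur(im,(3,3),0)[y0:y1,x0:x1].max(axis=2)
    g=cv2.resize(g,None,fx=k,fy=k,interpolation=cv2.INTER_CUBIC)
    m=(g<thr).astype(np.uint8)
    n,l,s,c=cv2.connectedComponentsWithStats(m)
    i=1+np.argmax(s[1:,4])
    o=outline(l==i)
    return (o+.5)/k-.5+[x0,y0]
from scipy.optimize import least_squares
def lobes(P,u0,n):
    """circle fits to toe and heel end arcs -> centre line. toe centre 69 ahead, heel centre 46 behind the origin nominally"""
    n=np.asarray(n,float);u=np.asarray(u0,float);u=u-n*(u@n);u/=np.linalg.norm(u)
    c0=P.mean(0)
    def circ(s,t):
        A=np.c_[2*s,2*t,np.ones(len(s))];x=np.linalg.lstsq(A,s*s+t*t,rcond=None)[0]
        return x[0],x[1],np.sqrt(x[2]+x[0]**2+x[1]**2)
    for _ in range(5):
        v=np.cross(n,u);s=(P-c0)@u;t=(P-c0)@v
        k=(s.max()-s.min())/180;o=s.min()+75*k
        w=s>o+72*k;T=circ(s[w],t[w])
        w=s<o-48*k;H=circ(s[w],t[w])
        pT=c0+u*T[0]+v*T[1];pH=c0+u*H[0]+v*H[1]
        u=(pT-pH)/np.linalg.norm(pT-pH)
    toe=pT+u*T[2];heel=pH-u*H[2]
    return dict(toe=toe,heel=heel,len=np.linalg.norm(toe-heel),org=heel+(toe-heel)*75/180,u=u,rT=T[2],rH=H[2],cT=pT,cH=pH,yaw=np.degrees(np.arctan2(u[1],u[0])))
def pr(f): print({k:np.round(v,2).tolist() for k,v in f.items()})
E
python3 - <<'E'
from h import *
im=cv2.imread('pics/w2.png');z=np.load('w2.npz');c=cam('wrist',dict(ee_pos=z['p'],ee_rot=z['r']))
for thr in (120,130,140):
    o=suboutline(im,(245,60,390,300),thr);print(o.min(0),o.max(0))
    pr(lobes(onz(c,o,28),[1,.12,0],[0,0,1]))
im=cv2.imread('pics/top0.png');c=cam('top')
for thr in (90,110):
    o=suboutline(im,(280,210,330,290),thr)
    pr(lobes(onz(c,o,28),[1,.12,0],[0,0,1]))
E
```

```text
[273.375  79.625] [352.375 288.875]
{'toe': [560.5, 163.19, 28.0], 'heel': [385.3, 141.54, 28.0], 'len': 176.54, 'org': [458.3, 150.56, 28.0], 'u': [0.99, 0.12, 0.0], 'rT': 34.87, 'rH': 28.03, 'cT': [525.9, 158.91, 28.0], 'cH': [413.11, 144.98, 28.0], 'yaw': 7.04}
[273.125  79.125] [352.625 289.125]
{'toe': [560.74, 163.14, 28.0], 'heel': [385.07, 141.47, 28.0], 'len': 177.0, 'org': [458.27, 150.5, 28.0], 'u': [0.99, 0.12, 0.0], 'rT': 35.18, 'rH': 28.32, 'cT': [525.83, 158.83, 28.0], 'cH': [413.18, 144.94, 28.0], 'yaw': 7.03}
[272.875  79.125] [352.875 289.375]
{'toe': [560.97, 163.09, 28.0], 'heel': [384.89, 141.38, 28.0], 'len': 177.42, 'org': [458.26, 150.42, 28.0], 'u': [0.99, 0.12, 0.0], 'rT': 35.5, 'rH': 28.64, 'cT': [525.75, 158.74, 28.0], 'cH': [413.32, 144.88, 28.0], 'yaw': 7.03}
{'toe': [561.02, 159.58, 28.0], 'heel': [384.34, 138.81, 28.0], 'len': 177.9, 'org': [457.95, 147.46, 28.0], 'u': [0.99, 0.12, 0.0], 'rT': 33.36, 'rH': 25.94, 'cT': [527.89, 155.68, 28.0], 'cH': [410.1, 141.84, 28.0], 'yaw': 6.7}
{'toe': [562.76, 159.08, 28.0], 'heel': [382.85, 137.95, 28.0], 'len': 181.14, 'org': [457.81, 146.75, 28.0], 'u': [0.99, 0.12, 0.0], 'rT': 35.85, 'rH': 28.45, 'cT': [527.15, 154.9, 28.0], 'cH': [411.11, 141.27, 28.0], 'yaw': 6.7}
```

```bash
cat >> tgt.py <<'E'
def slope(yaw,ang=35):
    a,p=np.radians(ang),np.radians(yaw)
    u=np.array([np.cos(a)*np.cos(p),np.cos(a)*np.sin(p),np.sin(a)]);n=np.array([-np.sin(a)*np.cos(p),-np.sin(a)*np.sin(p),np.cos(a)])
    return u,n,np.cross(n,u)
E
python3 - <<'E'
from tgt import *
u,n,v=slope(-6);print(np.array([553,-252,83])+186*n+41*u)
go([480,-245,260],-n,v)
E
```

```text
[ 480.30046601 -244.35897108  258.87891413]
offset [-60.5, -402.9, -66.0] rot [12.44, -34.99, -3.91] rows 10.0
```

```bash
python3 -m handwheel '{"gripper":[0,0,0,0,0],"offset":[[-61,-403,-66],[-61,-403,-66],[-61,-403,-66],[-61,-403,-66],[-61,-403,-66]],"rot":[[6,-17,-2],[6,-17,-2],[6,-17,-2],[12.4,-35,-3.9],[12.4,-35,-3.9]]}'; python3 - <<'E'
from tgt import *
u,n,v=slope(-6)
go([480,-245,260],-n,v)
E
```

```text
time_s: 2.25
ee_pos: [487.4, -44.5, 232.1]
ee_rot: [-0.9, 59.0, -5.2]
force: [0.9, 0.5, -0.4]
gripper_width: 91.2
offset [-18.4, -200.7, 20.3] rot [1.61, -4.03, -0.46] rows 5.0
```

```bash
python3 -m handwheel '{"gripper":[0,0,0,0,0],"offset":[[-18,-201,20],[-18,-201,20],[-18,-201,20],[-18,-201,20],[-18,-201,20]],"rot":[[1.6,-4,-0.5],[1.6,-4,-0.5],[1.6,-4,-0.5],[1.6,-4,-0.5],[1.6,-4,-0.5]]}' >/dev/null;  python3 -m handwheel '{"gripper":[0,0,0],"offset":[[0,0,0],[0,0,0],[0,0,0]],"rot":[[0,0,0],[0,0,0],[0,0,0]]}'; python3 - <<'E'
from tgt import *
st,im=shot('wrist','w3.png');print(st['ee_pos'],st['ee_rot'],st['qpos'].round(1));np.savez('w3',p=st['ee_pos'],r=st['ee_rot'])
E
```

```text
time_s: 2.92
ee_pos: [480.6, -236.1, 256.4]
ee_rot: [0.2, 55.5, -5.9]
force: [0.2, -0.0, -0.0]
gripper_width: 91.6
[ 480.63888201 -236.11744851  256.37415354] [ 0.16237246 55.51565964 -5.87738095] [ -38.4   -0.4  115.4   29.2   38.7 -141.1]
```

View pics/w3.png

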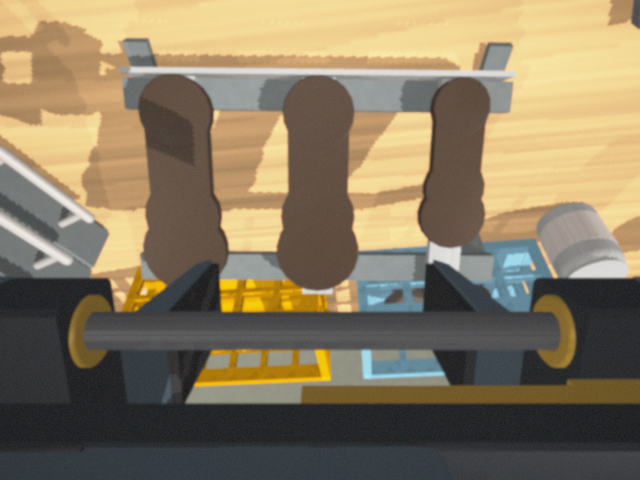

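The wrist view shows the long blanks at (182,180) and (318,180) and the short one at (455,160). All heels sit at the lip, row about 75. Joint 6 is near its limit, so I'll flip the tool by half a turn, but measure from here first.

```bash
python3 - <<'E'
from tgt import *
im=cv2.imread('pics/w3.png');z=np.load('w3.npz');c=cam('wrist',dict(ee_pos=z['p'],ee_rot=z['r']))
print(im[180,270:370:4].max(axis=1).tolist())
for yaw in(-6,):
  u,n,v=slope(yaw)
  for thr in (120,130,140):
    o=suboutline(im,(265,68,372,300),thr);print(o.min(0),o.max(0))
    for oz in (83,):
        # plane through origin height 83: iterate so org z==83+14*cos35
        p0=np.array([553,-252,83.])
        for _ in range(8):
            f=lobes(onplane(c,o,n,p0+14*n),u,n); q=f['org']-14*n
            p0=p0+ [0.,0,0] + np.array([q[0]-p0[0],q[1]-p0[1],0])*1.0
        pr(f);print('org',q)
print(c[2])
# direct ray for waist centre etc
E
```

```text
[242, 242, 241, 240, 235, 98, 96, 98, 101, 97, 98, 98, 97, 97, 96, 99, 98, 99, 99, 115, 244, 244, 244, 245, 244]
[264.625  75.625] [371.375 288.875]
{'toe': [618.87, -252.55, 154.09], 'heel': [472.55, -248.24, 51.88], 'len': 178.54, 'org': [533.52, -250.04, 94.46], 'u': [0.82, -0.02, 0.57], 'rT': 42.57, 'rH': 32.63, 'cT': [583.98, -251.52, 129.72], 'cH': [499.29, -249.03, 70.55], 'yaw': -1.69}
org [ 541.50177134 -250.87515542   82.99628743]
[264.625  75.375] [371.375 289.125]
{'toe': [618.83, -252.61, 154.46], 'heel': [471.6, -248.3, 51.61], 'len': 179.64, 'org': [532.94, -250.09, 94.46], 'u': [0.82, -0.02, 0.57], 'rT': 43.24, 'rH': 32.73, 'cT': [583.38, -251.57, 129.7], 'cH': [498.42, -249.08, 70.35], 'yaw': -1.68}
org [ 540.92811283 -250.93303665   82.99614997]
[264.625  75.125] [371.375 289.625]
{'toe': [618.85, -252.49, 154.67], 'heel': [471.09, -248.31, 51.46], 'len': 180.28, 'org': [532.66, -250.05, 94.46], 'u': [0.82, -0.02, 0.57], 'rT': 44.32, 'rH': 33.04, 'cT': [582.53, -251.46, 129.29], 'cH': [498.17, -249.08, 70.38], 'yaw': -1.62}
org [ 540.64504277 -250.89041245   82.99608176]
[ 328.03252983 -220.32624619  358.32868878]
```

```bash
cat >> h.py <<'E'
def suboutline2(im,box,thr,k=4,rb=13):
    x0,y0,x1,y1=box
    g=cv2.GaussianBlur(im,(3,3),0)[y0:y1,x0:x1].astype(np.float32)
    g=cv2.resize(g,None,fx=k,fy=k,interpolation=cv2.INTER_LINEAR)
    m=((g.max(axis=2)<thr)&(g[:,:,2]-g[:,:,0]>rb)).astype(np.uint8)
    m=cv2.morphologyEx(m,cv2.MORPH_OPEN,np.ones((13,13),np.uint8))
    n,l,s,c=cv2.connectedComponentsWithStats(m)
    i=1+np.argmax(s[1:,4])
    o=outline(cv2.morphologyEx((l==i).astype(np.uint8),cv2.MORPH_CLOSE,np.ones((13,13),np.uint8)))
    return (o+.5)/k-.5+[x0,y0]
E
cat > rk.py <<'E'
from tgt import *
def rackfit(c,o,yaw,p0):
    for _ in range(10):
        u,n,v=slope(yaw); 
        f=lobes(onplane(c,o,n,np.array([p0[0],p0[1],83])+14*n),u,n); q=f['org']-14*n
        p0=np.array([q[0],q[1],83])
        yaw=f['yaw']
    return f,q,yaw
E
python3 - <<'E'
from rk import *
im=cv2.imread('pics/w3.png');z=np.load('w3.npz');c=cam('wrist',dict(ee_pos=z['p'],ee_rot=z['r']))
D=im.copy()
for box,p in (((265,68,372,300),[553,-252]),((125,68,240,300),[541,-365]),((405,65,510,260),[565,-136])):
    for thr in (120,140):
        o=suboutline2(im,box,thr);f,q,y=rackfit(c,o,-6,p);pr(f);print('org',q.round(1),'yaw',round(y,2))
    cv2.polylines(D,[o.round().astype(int)],True,(0,255,0),1)
cv2.imwrite('pics/w3d.png',D[40:310])
E
```

```text
{'toe': [621.27, -255.05, 153.53], 'heel': [477.65, -238.3, 52.28], 'len': 176.52, 'org': [537.49, -245.28, 94.47], 'u': [0.81, -0.09, 0.57], 'rT': 35.42, 'rH': 28.13, 'cT': [592.46, -251.69, 133.21], 'cH': [500.54, -240.97, 68.42], 'yaw': -6.65}
org [ 545.5 -246.2   83. ] yaw -6.65
{'toe': [621.92, -255.09, 153.82], 'heel': [477.57, -238.26, 52.07], 'len': 177.4, 'org': [537.72, -245.27, 94.47], 'u': [0.81, -0.09, 0.57], 'rT': 35.31, 'rH': 28.11, 'cT': [593.18, -251.74, 133.57], 'cH': [500.45, -240.92, 68.19], 'yaw': -6.65}
org [ 545.7 -246.2   83. ] yaw -6.65
{'toe': [602.39, -369.5, 151.55], 'heel': [464.01, -349.97, 53.7], 'len': 170.6, 'org': [521.67, -358.11, 94.47], 'u': [0.81, -0.11, 0.57], 'rT': 31.56, 'rH': 28.9, 'cT': [576.79, -365.88, 133.44], 'cH': [487.46, -353.28, 70.27], 'yaw': -8.03}
org [ 529.6 -359.2   83. ] yaw -8.03
{'toe': [603.08, -369.95, 151.85], 'heel': [464.03, -349.91, 53.48], 'len': 171.51, 'org': [521.97, -358.26, 94.47], 'u': [0.81, -0.12, 0.57], 'rT': 31.17, 'rH': 28.9, 'cT': [577.81, -366.31, 133.98], 'cH': [487.45, -353.29, 70.05], 'yaw': -8.2}
org [ 529.9 -359.4   83. ] yaw -8.2
{'toe': [592.89, -140.8, 138.76], 'heel': [485.15, -128.46, 62.83], 'len': 132.39, 'org': [530.04, -133.6, 94.47], 'u': [0.81, -0.09, 0.57], 'rT': 26.58, 'rH': 22.33, 'cT': [571.26, -138.32, 123.52], 'cH': [503.32, -130.54, 75.63], 'yaw': -6.53}
org [ 538.  -134.5   83. ] yaw -6.53
{'toe': [593.3, -140.71, 138.94], 'heel': [485.1, -128.44, 62.7], 'len': 132.93, 'org': [530.18, -133.55, 94.47], 'u': [0.81, -0.09, 0.57], 'rT': 27.17, 'rH': 22.25, 'cT': [571.18, -138.2, 123.36], 'cH': [503.21, -130.49, 75.46], 'yaw': -6.47}
org [ 538.2 -134.5   83. ] yaw -6.47
```

View pics/w3d.png

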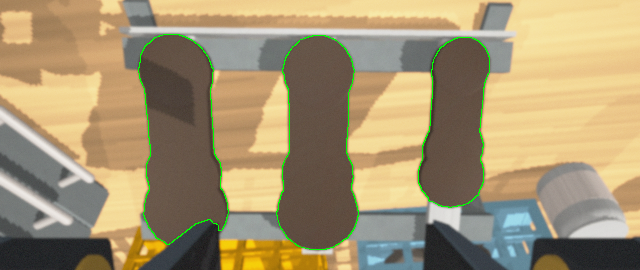

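```bash
python3 - <<'E'
from rk import *
im=cv2.imread('pics/top0.png');c=cam('top')
for box,p in (((426,172,472,245),[553,-252]),((466,175,515,248),[541,-365]),((385,182,425,243),[565,-136])):
    for thr in (85,105):
        o=suboutline2(im,box,thr,rb=5,k=6);f,q,y=rackfit(c,o,-6.6,p);print('toe',f['toe'].round(1),'heel',f['heel'].round(1),'len',f['len'].round(1),f['rT'].round(1),f['rH'].round(1));print('org',q.round(1),'yaw',round(y,2))
# triangulate middle toe & heel between top and wrist using rays
E
```

```text
toe [ 627.9 -255.5  155.4] heel [ 479.3 -242.    50.9] len 182.2 37.3 30.3
org [ 549.2 -248.3   83. ] yaw -5.19
toe [ 628.  -257.6  156.6] heel [ 476.7 -240.6   50.1] len 185.8 44.8 29.7
org [ 547.7 -248.6   83. ] yaw -6.43
toe [ 614.7 -369.5  155.2] heel [ 466.5 -356.2   51.1] len 181.7 37.4 30.3
org [ 536.3 -362.5   83. ] yaw -5.12
toe [ 615.3 -370.1  156.5] heel [ 464.3 -355.5   50.2] len 185.3 41.2 29.2
org [ 535.2 -362.4   83. ] yaw -5.51
toe [ 605.4 -135.9  141.2] heel [ 491.3 -126.2   61.1] len 139.8 23.6 24.6
org [ 546.9 -130.9   83. ] yaw -4.84
toe [ 607.6 -135.7  143. ] heel [ 489.2 -125.1   59.8] len 145.0 24.8 24.1
org [ 546.5 -130.2   83. ] yaw -5.1
```

```bash
for i in 1 2 3 4 5; do python3 -m handwheel '{"gripper":[0.2,0.2,0.2,0.2,0.2],"offset":[[0,0,0],[0,0,0],[0,0,0],[0,0,0],[0,0,0]],"rot":[[7.1,0,0],[14.2,0,0],[21.3,0,0],[28.4,0,0],[35.5,0,0]]}' | tail -4; done; python3 - <<'E'
from rk import *
u,n,v=slope(-6.65); o=np.array([545.6,-246.2,83]); print(state()['qpos'].round(1))
go(o-15*u+70*n,-n,-v)
E
```

```text
ee_pos: [481.7, -234.9, 256.6]
ee_rot: [35.9, 55.5, -5.8]
force: [-0.1, -0.3, -0.0]
gripper_width: 72.9
ee_pos: [481.7, -234.9, 256.6]
ee_rot: [71.4, 55.5, -5.8]
force: [0.1, -0.3, -0.4]
gripper_width: 73.1
ee_pos: [481.7, -234.8, 256.6]
ee_rot: [106.9, 55.5, -5.8]
force: [0.1, 0.1, 0.1]
gripper_width: 73.0
ee_pos: [481.7, -234.9, 256.7]
ee_rot: [142.4, 55.5, -5.8]
force: [0.4, 0.5, 0.3]
gripper_width: 72.6
ee_pos: [481.7, -234.9, 256.7]
ee_rot: [177.9, 55.5, -5.8]
force: [0.3, 0.5, -0.7]
gripper_width: 73.0
[-38.2  -0.4 115.4  29.2  38.6  36.7]
offset [109.9, 1.9, 60.8] rot [2.81, 0.46, 0.52] rows 4.0
```

```bash
python3 -m handwheel '{"gripper":[0.2,0.2,0.2,0.2,0.2],"offset":[[25,0,15],[60,1,33],[95,2,50],[110,2,61],[110,2,61]],"rot":[[2.8,0.5,0.5],[2.8,0.5,0.5],[2.8,0.5,0.5],[2.8,0.5,0.5],[2.8,0.5,0.5]]}' | tail -4;  python3 -m handwheel '{"gripper":[0.2,0.2],"offset":[[0,0,0],[0,0,0]],"rot":[[0,0,0],[0,0,0]]}'|tail -4; python3 - <<'E'
from rk import *
u,n,v=slope(-6.65); o=np.array([545.6,-246.2,83]); print(state()['qpos'].round(1))
go(o-15*u+70*n,-n,-v)
shot('scene','s4.png');st,im=shot('wrist','w4.png')
im=cv2.imread('pics/s4.png');cv2.imwrite('pics/s4a.png',cv2.resize(im[100:300,120:370],None,fx=3,fy=3,interpolation=cv2.INTER_CUBIC))
E
```

```text
ee_pos: [491.2, -239.1, 126.8]
ee_rot: [-179.8, 55.4, -6.2]
force: [-0.2, 0.7, -0.8]
gripper_width: 73.0
ee_pos: [494.6, -243.3, 133.7]
ee_rot: [179.5, 54.8, -6.9]
force: [0.6, -0.1, -0.1]
gripper_width: 72.9
[-37.8   9.7 125.9  53.7  21.6  11.8]
offset [0.8, -3.0, 2.3] rot [0.31, -0.22, -0.15] rows 1.0
```

View pics/w4.png

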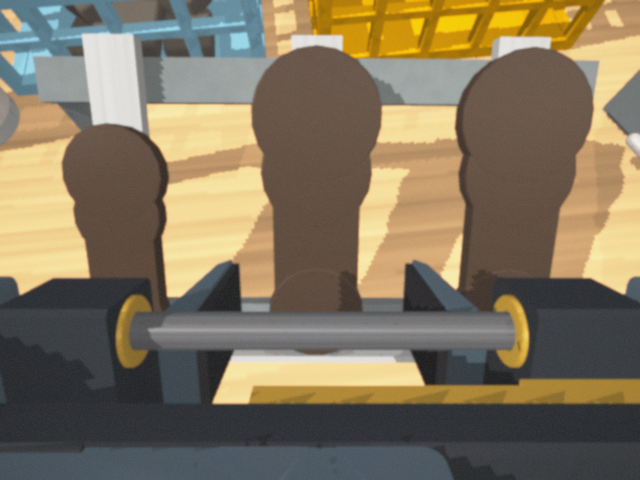

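View pics/s4a.png

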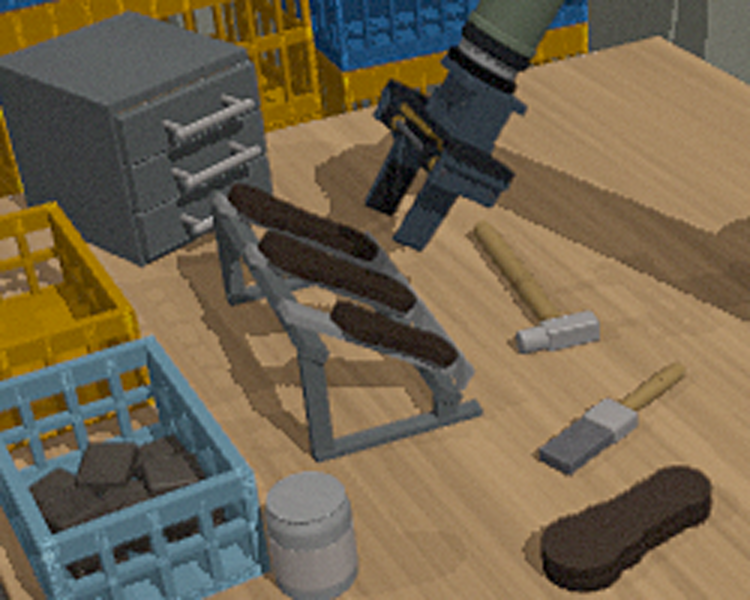

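```bash
python3 -m handwheel '{"gripper":[0.2,0.2,0.2,0.2,0.2],"offset":[[8,-3,2],[16,-3,2],[24,-3,2],[32,-3,2],[40,-3,2]],"rot":[[0.3,-0.2,-0.1],[0.3,-0.2,-0.1],[0.3,-0.2,-0.1],[0.3,-0.2,-0.1],[0.3,-0.2,-0.1]]}' | tail -4;  python3 - <<'E'
from rk import *
u,n,v=slope(-6.65); o=np.array([545.6,-246.2,83]); print(state()['qpos'].round(1))
go(o-15*u+0*n,-n,-v)
E
```

```text
ee_pos: [516.2, -244.3, 100.0]
ee_rot: [179.9, 54.9, -6.9]
force: [-0.5, -0.0, -0.6]
gripper_width: 72.9
[-35.9  14.5 126.2  65.1  17.9   1.4]
offset [30.8, -1.6, 0.7] rot [-0.06, -0.09, -0.15] rows 1.0
```

```bash
python3 -m handwheel '{"gripper":[0.2,0.2,0.2,0.2,0.2],"offset":[[7,-1,0.5],[14,-1.5,0.5],[21,-1.5,0.5],[26,-1.5,0.5],[26,-1.5,0.5]],"rot":[[0,0,0],[0,0,0],[0,0,0],[0,0,0],[0,0,0]]}' | tail -4;  python3 - <<'E'
from rk import *
u,n,v=slope(-6.65); o=np.array([545.6,-246.2,83]); print(state()['qpos'].round(1))
go(o-15*u+0*n,-n,-v)
shot('scene','s5.png');st,im=shot('wrist','w5.png')
im=cv2.imread('pics/s5.png');cv2.imwrite('pics/s5a.png',cv2.resize(im[120:260,170:310],None,fx=4,fy=4,interpolation=cv2.INTER_CUBIC))
E
```

```text
ee_pos: [530.6, -244.4, 77.6]
ee_rot: [179.9, 55.0, -6.8]
force: [-0.1, -0.2, 0.1]
gripper_width: 73.3
[-34.8  17.7 126.2  74.7  16.2  -7.6]
offset [4.2, 0.1, -0.4] rot [-0.09, -0.01, -0.1] rows 1.0
```

View pics/w5.png

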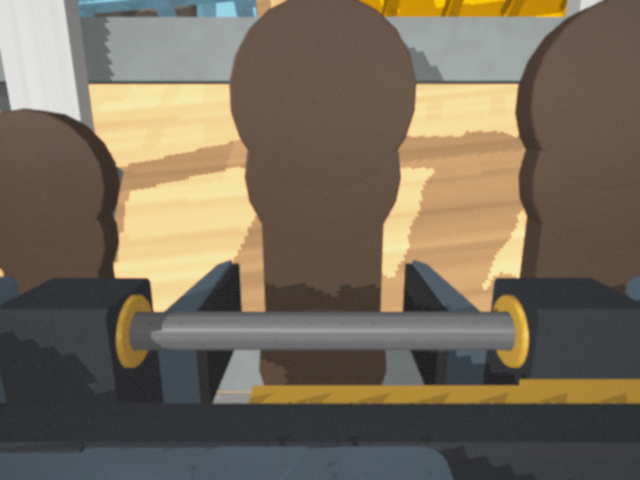

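View pics/s5a.png

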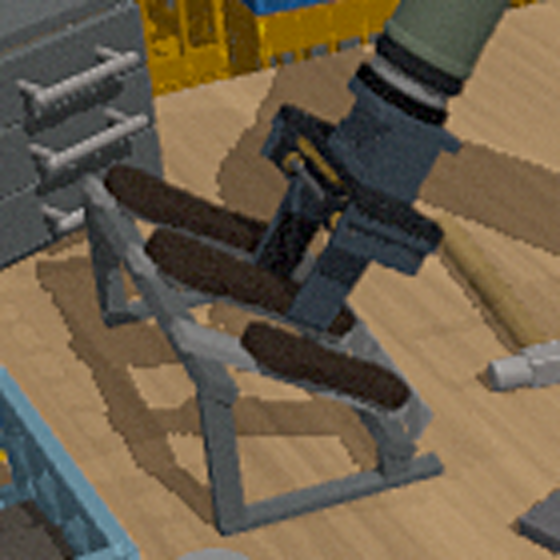

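```bash
python3 -m handwheel '{"gripper":[0.2,0.2,0.3,0.4,0.5],"offset":[[5,0,0],[5,0,0],[5,0,0],[5,0,0],[5,0,0]],"rot":[[0,0,0],[0,0,0],[0,0,0],[0,0,0],[0,0,0]]}' 35| tail -4; python3 -m handwheel '{"gripper":[0.6,0.7,0.7,0.7,0.7],"offset":[[0,0,0],[0,0,0],[0,0,0],[0,0,0],[0,0,0]],"rot":[[0,0,0],[0,0,0],[0,0,0],[0,0,0],[0,0,0]]}' 35| tail -4;  python3 - <<'E'
from rk import *
u,n,v=slope(-6.65); o=np.array([545.6,-246.2,83]); print(state()['qpos'].round(1))
go(o-15*u+0*n,-n,-v)
E
```

```text
ee_pos: [532.5, -244.5, 72.9]
ee_rot: [180.0, 55.1, -6.8]
force: [0.4, -0.2, 0.2]
gripper_width: 55.6
ee_pos: [532.4, -244.6, 72.7]
ee_rot: [180.0, 55.1, -6.8]
force: [-5.0, -0.7, 4.8]
gripper_width: 49.9
[-34.6  18.3 126.2  76.6  15.9  -9.5]
offset [-0.8, 0.1, -1.7] rot [-0.12, 0.08, -0.1] rows 1.0
```

```bash
python3 -m handwheel '{"gripper":[0.7,0.7,0.7,0.7,0.7],"offset":[[-3,0,0],[-10,0,0],[-20,0,0],[-32,0,0],[-45,0,0]],"rot":[[0,0,0],[0,0,0],[0,0,0],[0,0,0],[0,0,0]]}' | tail -4; python3 -m handwheel '{"gripper":[0.7,0.7,0.7,0.7,0.7],"offset":[[-15,0,0],[-30,0,0],[-45,0,0],[-60,0,0],[-70,0,0]],"rot":[[0,0,0],[0,0,0],[0,0,0],[0,0,0],[0,0,0]]}' | tail -4;  python3 - <<'E'
from rk import *
shot('scene','s6.png');st,im=shot('wrist','w6.png');print(state()['qpos'].round(1));np.savez('w6',p=st['ee_pos'],r=st['ee_rot'])
im=cv2.imread('pics/s6.png');cv2.imwrite('pics/s6a.png',cv2.resize(im[80:260,170:350],None,fx=3,fy=3,interpolation=cv2.INTER_CUBIC))
E
```

```text
ee_pos: [505.9, -240.5, 108.5]
ee_rot: [-179.8, 55.3, -6.6]
force: [0.2, -0.2, -1.5]
gripper_width: 50.0
ee_pos: [466.0, -236.0, 166.9]
ee_rot: [-179.9, 55.2, -6.7]
force: [0.1, -0.3, -1.7]
gripper_width: 49.7
[-39.7   4.4 125.6  44.3  26.4  20.9]
```

View pics/w6.png

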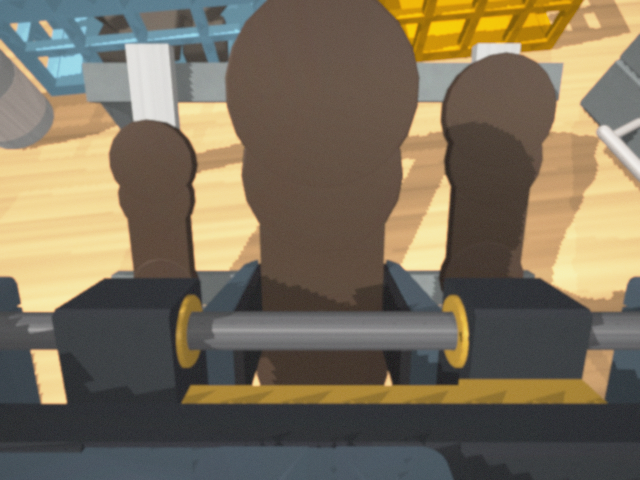

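View pics/s6a.png

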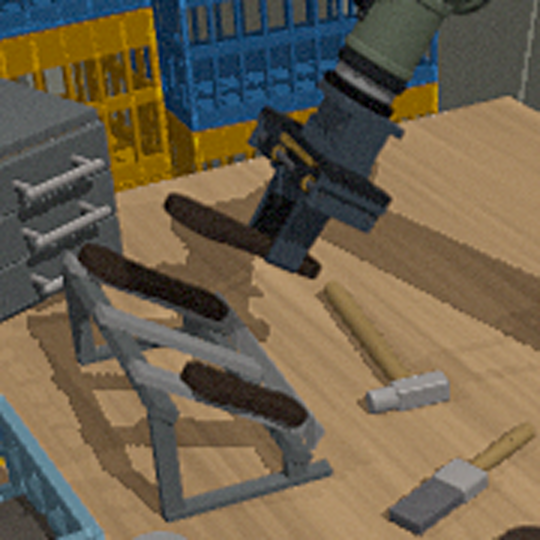

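```bash
python3 -m handwheel '{"gripper":[0.7,0.7,0.7,0.7,0.7],"offset":[[-15,0,0],[-30,0,0],[-50,0,0],[-70,0,0],[-85,0,0]],"rot":[[0,0,0],[0,0,0],[0,0,0],[0,0,0],[0,0,0]]}' | tail -4;  python3 - <<'E'
from rk import *
a=np.radians(7.03);u=np.array([np.cos(a),np.sin(a),0]);v=np.array([-u[1],u[0],0])
print(state()['qpos'].round(1))
go([442,148.5,200],[0,0,-1],-v)
E
```

```text
ee_pos: [418.1, -230.3, 236.2]
ee_rot: [-179.9, 55.2, -6.6]
force: [-0.1, -0.4, -1.8]
gripper_width: 49.8
[-44.5  -4.6 122.7  34.3  38.4  29.4]
offset [18.2, -378.9, 38.0] rot [-13.38, -34.63, -4.11] rows 10.0
```

```bash
python3 -m handwheel '{"gripper":[0.7,0.7,0.7,0.7,0.7],"offset":[[0,-25,5],[2,-60,10],[5,-95,15],[8,-133,18],[10,-170,20]],"rot":[[-1,-3,0],[-3,-8,-1],[-5,-13,-1.5],[-6.5,-17,-2],[-6.7,-17.5,-2]]}' | tail -4;  python3 - <<'E'
from rk import *
a=np.radians(7.03);u=np.array([np.cos(a),np.sin(a),0]);v=np.array([-u[1],u[0],0])
print(state()['qpos'].round(1))
go([442,148.5,200],[0,0,-1],-v)
E
```

```text
ee_pos: [430.4, -59.3, 216.9]
ee_rot: [176.1, 72.7, -3.6]
force: [1.3, -2.0, -2.0]
gripper_width: 49.9
[-11.1  -3.4 117.6   2.9  48.8  77.1]
offset [15.7, -208.1, -7.7] rot [-6.69, -17.13, -2.2] rows 6.0
```

```bash
python3 -m handwheel '{"gripper":[0.7,0.7,0.7,0.7,0.7],"offset":[[2,-40,0],[5,-80,-2],[8,-120,-4],[12,-158,-6],[14,-190,-7]],"rot":[[-1.5,-4,-0.5],[-4,-10,-1],[-5.5,-14,-1.6],[-6.7,-17.1,-2.2],[-6.7,-17.1,-2.2]]}' | tail -4; python3 -m handwheel '{"gripper":[0.7,0.7],"offset":[[0,0,0],[0,0,0]],"rot":[[0,0,0],[0,0,0]]}' | tail -4;  python3 - <<'E'
from rk import *
a=np.radians(7.03);u=np.array([np.cos(a),np.sin(a),0]);v=np.array([-u[1],u[0],0])
print(state()['qpos'].round(1))
go([442,148.5,200],[0,0,-1],-v);go([441.7,148.5,60],[0,0,-1],-v)
E
```

```text
ee_pos: [440.6, 132.4, 200.1]
ee_rot: [-42.9, 89.9, 144.2]
force: [2.1, 0.5, -2.3]
gripper_width: 50.0
ee_pos: [438.4, 130.5, 200.2]
ee_rot: [-2.4, 89.9, -175.1]
force: [0.5, -0.6, -1.6]
gripper_width: 49.6
[ 15.1   8.3 105.3   0.   66.5  97.9]
offset [0.2, -17.4, -5.8] rot [0.21, 0.09, 0.0] rows 1.0
offset [140.2, -17.5, -5.8] rot [0.21, 0.09, 0.0] rows 4.0
```

```bash
python3 -m handwheel '{"gripper":[0.7,0.7,0.7,0.7,0.7],"offset":[[25,-10,-4],[60,-17.4,-5.8],[95,-17.4,-5.8],[120,-17.4,-5.8],[120,-17.4,-5.8]],"rot":[[0.2,0.1,0],[0.2,0.1,0],[0.2,0.1,0],[0.2,0.1,0],[0.2,0.1,0]]}' | tail -4; python3 -m handwheel '{"gripper":[0.7,0.7,0.7],"offset":[[0,0,0],[0,0,0],[0,0,0]],"rot":[[0,0,0],[0,0,0],[0,0,0]]}' | tail -4;  python3 - <<'E'
from rk import *
a=np.radians(7.03);u=np.array([np.cos(a),np.sin(a),0]);v=np.array([-u[1],u[0],0])
go([441.7,148.5,40],[0,0,-1],-v)
st,im=shot('wrist','w7.png');shot('scene','s7.png')
im=cv2.imread('pics/s7.png');cv2.imwrite('pics/s7a.png',cv2.resize(im[180:320,260:400],None,fx=4,fy=4,interpolation=cv2.INTER_CUBIC))
E
```

```text
ee_pos: [438.2, 144.5, 77.2]
ee_rot: [12.8, 89.5, -160.5]
force: [-0.4, -0.5, -1.9]
gripper_width: 49.5
ee_pos: [444.4, 147.0, 83.8]
ee_rot: [-171.6, 89.5, 15.2]
force: [0.5, 0.3, -1.0]
gripper_width: 49.6
offset [43.8, -1.8, 2.9] rot [-0.27, -0.45, 0.07] rows 2.0
```

View pics/w7.png

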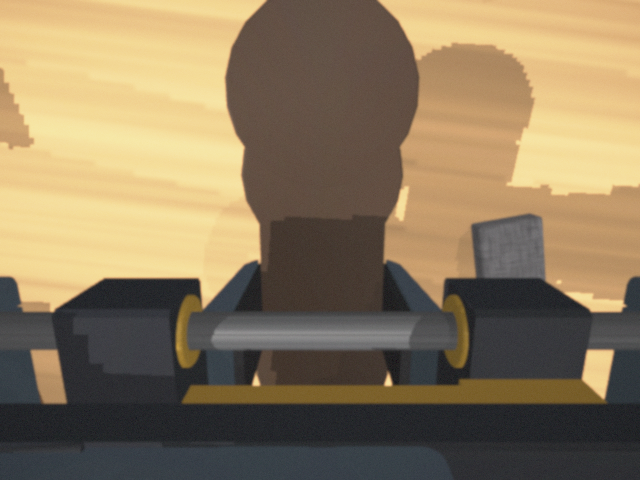

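View pics/s7a.png

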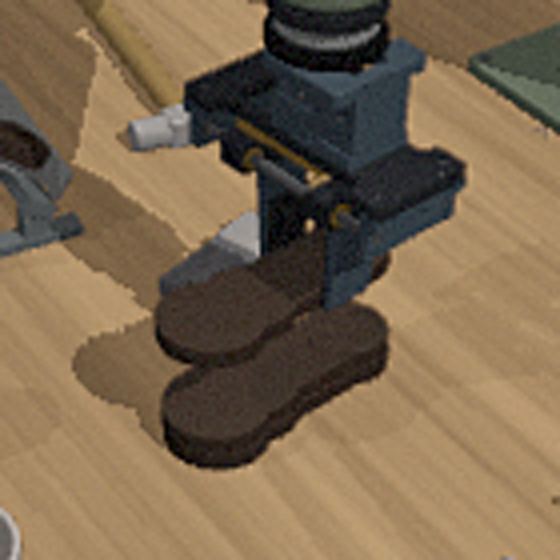

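```bash
python3 -m handwheel '{"gripper":[0.7,0.7,0.7,0.7,0.7],"offset":[[12,-1,1],[24,-1.8,2.9],[36,-1.8,2.9],[42,-1.8,2.9],[42,-1.8,2.9]],"rot":[[-0.27,-0.45,0],[-0.27,-0.45,0],[-0.27,-0.45,0],[-0.27,-0.45,0],[-0.27,-0.45,0]]}' | tail -4; python3 -m handwheel '{"gripper":[0.7,0.7,0.7,0.7],"offset":[[0,0,0],[0,0,0],[0,0,0],[0,0,0]],"rot":[[0,0,0],[0,0,0],[0,0,0],[0,0,0]]}' | tail -4;  python3 - <<'E'
from rk import *
a=np.radians(7.03);u=np.array([np.cos(a),np.sin(a),0]);v=np.array([-u[1],u[0],0])
go([441.7,148.5,27.2],[0,0,-1],-v)
E
```

```text
ee_pos: [438.9, 148.2, 38.5]
ee_rot: [0.2, 89.6, -172.7]
force: [0.0, -0.1, -2.3]
gripper_width: 49.9
ee_pos: [440.4, 148.6, 40.4]
ee_rot: [-14.1, 89.8, 173.0]
force: [0.3, -0.6, -1.2]
gripper_width: 49.9
offset [13.2, 0.3, -1.3] rot [0.05, 0.16, 0.04] rows 1.0
```

```bash
python3 -m handwheel '{"gripper":[0.7,0.7,0.7,0.7,0.7],"offset":[[3,0.3,-1.3],[6,0.3,-1.3],[8,0.3,-1.3],[9,0.3,-1.3],[9,0.3,-1.3]],"rot":[[0,0.2,0],[0,0.2,0],[0,0.2,0],[0,0.2,0],[0,0.2,0]]}' | tail -4; python3 -m handwheel '{"gripper":[0.7,0.7,0.7,0.7],"offset":[[0,0,0],[0,0,0],[0,0,0],[0,0,0]],"rot":[[0,0,0],[0,0,0],[0,0,0],[0,0,0]]}' | tail -4;  python3 - <<'E'
from rk import *
a=np.radians(7.03);u=np.array([np.cos(a),np.sin(a),0]);v=np.array([-u[1],u[0],0])
go([441.7,148.5,27.2],[0,0,-1],-v)
shot('scene','s8.png')
im=cv2.imread('pics/s8.png');cv2.imwrite('pics/s8a.png',cv2.resize(im[180:320,260:400],None,fx=4,fy=4,interpolation=cv2.INTER_CUBIC))
E
```

```text
ee_pos: [440.9, 148.2, 30.5]
ee_rot: [-12.4, 89.9, 174.7]
force: [-0.1, -0.6, -1.6]
gripper_width: 49.5
ee_pos: [441.2, 148.4, 30.9]
ee_rot: [-51.0, 90.0, 136.1]
force: [0.5, -0.2, -1.9]
gripper_width: 49.5
offset [3.7, -0.1, -0.5] rot [0.05, 0.02, 0.03] rows 1.0
```

View pics/s8a.png

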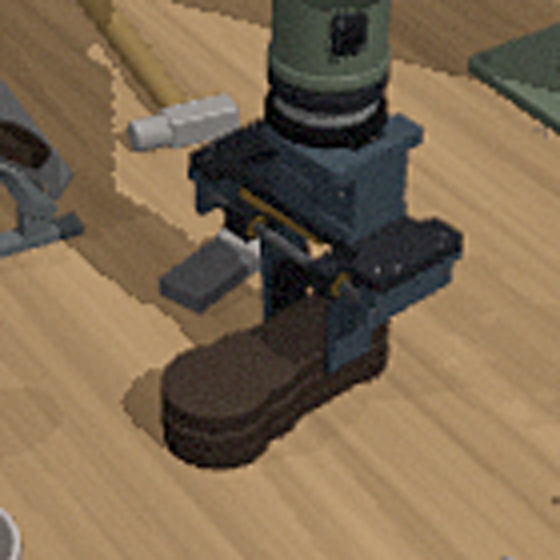

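Well lined up. I'll lower it in small steps until it makes contact.

```bash
for i in 1; do python3 -m handwheel '{"gripper":[0.7,0.7,0.7],"offset":[[1,0,-0.5],[2,0,-0.5],[2,0,-0.5]],"rot":[[0,0,0],[0,0,0],[0,0,0]]}' | tail -4; python3 -m handwheel '{"gripper":[0.7,0.7,0.7],"offset":[[1,0,0],[1,0,0],[1,0,0]],"rot":[[0,0,0],[0,0,0],[0,0,0]]}' | tail -4; python3 -m handwheel '{"gripper":[0.7,0.7,0.7],"offset":[[0.6,0,0],[0.6,0,0],[0.6,0,0]],"rot":[[0,0,0],[0,0,0],[0,0,0]]}' | tail -4; done
```

```text
ee_pos: [441.6, 148.4, 28.6]
ee_rot: [-22.7, 89.9, 164.3]
force: [0.1, -0.4, -1.0]
gripper_width: 49.6
ee_pos: [441.7, 148.4, 28.1]
ee_rot: [-50.8, 90.0, 136.3]
force: [-0.6, -0.1, 3.0]
gripper_width: 49.8
ee_pos: [441.9, 148.5, 27.9]
ee_rot: [-94.2, 90.0, 92.8]
force: [-2.8, -1.1, 7.0]
gripper_width: 49.7
```

```bash
python3 -m handwheel '{"gripper":[0.42,0.4,0.36,0.32,0.3],"offset":[[0,0,0],[0,0,0],[0,0,0],[0,0,0],[0,0,0]],"rot":[[0,0,0],[0,0,0],[0,0,0],[0,0,0],[0,0,0]]}' | tail -4; python3 -m handwheel '{"gripper":[0.3,0.3,0.3,0.3,0.3],"offset":[[-4,0,0],[-12,0,0],[-25,0,0],[-45,0,0],[-70,0,0]],"rot":[[0,0,0],[0,0,0],[0,0,0],[0,0,0],[0,0,0]]}' | tail -4;  python3 - <<'E'
from rk import *
a=np.radians(7.03);u=np.array([np.cos(a),np.sin(a),0]);v=np.array([-u[1],u[0],0])
# view pose flipped: place TCP so blank in clear part (camera on toe side): TCP behind heel
go(np.array([458.3,150.5,214])-u*70,[0,0,-1],-v)
E
```

```text
ee_pos: [441.7, 148.4, 27.1]
ee_rot: [-32.5, 90.0, 154.6]
force: [0.5, -0.2, -0.3]
gripper_width: 63.1
ee_pos: [440.8, 148.1, 97.6]
ee_rot: [-0.2, 89.8, -173.2]
force: [0.2, 0.6, -0.3]
gripper_width: 63.7
offset [-116.2, -0.3, 52.7] rot [0.05, 0.18, 0.0] rows 4.0
```

```bash
python3 -m handwheel '{"gripper":[0.3,0.3,0.3,0.3,0.3],"offset":[[-30,0,-3],[-70,0,-5],[-110,0,-7],[-117,0,-7],[-117,0,-7]],"rot":[[0,0,0],[0,0,0],[0,0,0],[0,0,0],[0,0,0]]}' | tail -4; python3 -m handwheel '{"gripper":[0,0,0],"offset":[[0,0,0],[0,0,0],[0,0,0]],"rot":[[0,0,0],[0,0,0],[0,0,0]]}' | tail -4;  python3 - <<'E'
from rk import *
st,im=shot('wrist','w9.png');shot('top','t9.png');shot('scene','s9.png')
np.savez('w9',p=st['ee_pos'],r=st['ee_rot'])
im=cv2.imread('pics/s9.png');cv2.imwrite('pics/s9a.png',cv2.resize(im[220:320,280:380],None,fx=6,fy=6,interpolation=cv2.INTER_CUBIC))
c=cam('wrist',st);im=cv2.imread('pics/w9.png')
for thr in(120,130,140):
    o=suboutline2(im,(240,60,400,300),thr);print(o.min(0),o.max(0));pr(lobes(onz(c,o,42),[1,.12,0],[0,0,1]))
E
```

```text
ee_pos: [450.7, 149.8, 218.1]
ee_rot: [-166.0, 89.5, 21.1]
force: [0.5, 0.3, -0.2]
gripper_width: 64.0
ee_pos: [447.5, 148.8, 212.4]
ee_rot: [2.9, 89.7, -170.0]
force: [0.0, 0.8, -1.5]
gripper_width: 81.1
[279.125  78.875] [364.375 288.625]
{'toe': [561.38, 162.71, 42.0], 'heel': [386.36, 141.17, 42.0], 'len': 176.33, 'org': [459.29, 150.15, 42.0], 'u': [0.99, 0.12, 0.0], 'rT': 34.72, 'rH': 27.79, 'cT': [526.91, 158.47, 42.0], 'cH': [413.95, 144.57, 42.0], 'yaw': 7.02}
[278.875  78.625] [364.875 288.875]
{'toe': [561.61, 162.68, 42.0], 'heel': [386.12, 141.14, 42.0], 'len': 176.81, 'org': [459.24, 150.11, 42.0], 'u': [0.99, 0.12, 0.0], 'rT': 35.03, 'rH': 28.08, 'cT': [526.85, 158.41, 42.0], 'cH': [413.99, 144.56, 42.0], 'yaw': 7.0}
[278.625  78.125] [365.125 289.125]
{'toe': [561.86, 162.62, 42.0], 'heel': [385.9, 141.06, 42.0], 'len': 177.28, 'org': [459.21, 150.04, 42.0], 'u': [0.99, 0.12, 0.0], 'rT': 35.29, 'rH': 28.39, 'cT': [526.83, 158.33, 42.0], 'cH': [414.08, 144.52, 42.0], 'yaw': 6.98}
```

View pics/w9.png

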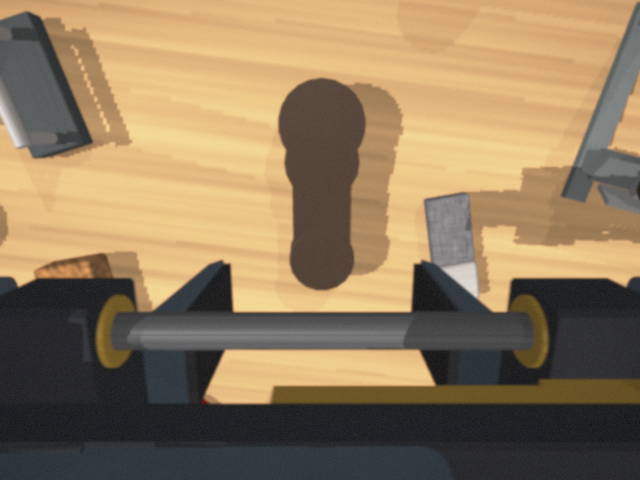

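View pics/s9a.png

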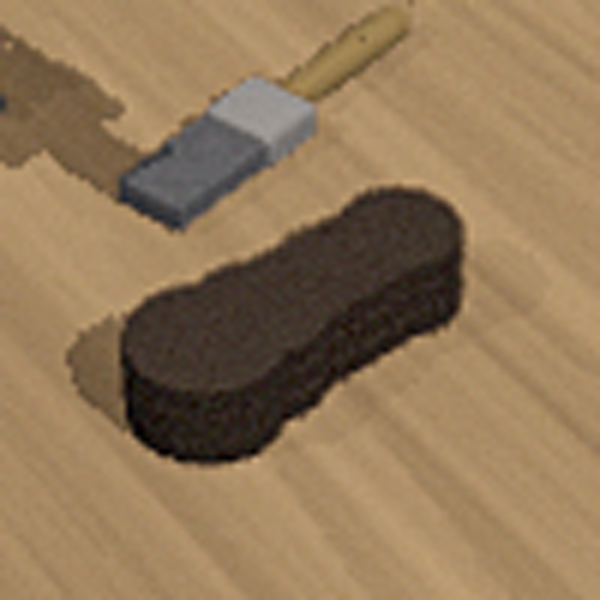

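The third blank's outline lies flush on the pile, within about 1 mm. The lower blanks show no offset in the scene view. Next I'll go and measure the right-bay blank from the same tool orientation.

```bash
python3 - <<'E'
from rk import *
u,n,v=slope(-6.65);o=np.array([532.3,-360.4,83]);print(o+186*n-11*u)
go(o+186*n-11*u,-n,-v)
E
```

```text
[ 417.38250237 -347.0019546   229.05293944]
offset [-15.8, 488.5, 91.7] rot [13.31, 35.01, 4.17] rows 12.0
```

```bash
python3 -m handwheel '{"gripper":[0.2,0.2,0.2,0.2,0.2],"offset":[[-20,25,5],[-40,60,10],[-60,95,15],[-65,135,30],[-65,175,40]],"rot":[[2,5,0],[4,10,1],[6,15,2],[7,18,2],[7,18,2]]}' | tail -4;python3 - <<'E'
from rk import *
u,n,v=slope(-6.65);o=np.array([532.3,-360.4,83]);print(state()['qpos'].round(1))
go(o+186*n-11*u,-n,-v)
E
```

```text
ee_pos: [428.4, -28.9, 280.1]
ee_rot: [177.2, 71.7, -2.7]
force: [0.5, -1.1, -1.6]
gripper_width: 72.9
[ -6.3  -7.1 111.6   1.3  57.3  83. ]
offset [49.7, 317.3, 28.1] rot [6.38, 16.69, 2.2] rows 8.0
```

```bash
python3 -m handwheel '{"gripper":[0.2,0.2,0.2,0.2,0.2],"offset":[[2,40,0],[5,80,0],[8,120,5],[12,160,12],[20,198,18]],"rot":[[1.5,4,0.5],[3,8,1],[5,12,1.6],[6.4,16.7,2.2],[6.4,16.7,2.2]]}' | tail -4;python3 - <<'E'
from rk import *
u,n,v=slope(-6.65);o=np.array([532.3,-360.4,83]);print(state()['qpos'].round(1))
go(o+186*n-11*u,-n,-v)
E
```

```text
ee_pos: [418.7, -215.3, 259.2]
ee_rot: [-179.9, 55.1, -6.8]
force: [1.0, 0.4, -0.8]
gripper_width: 72.9
[-42.4  -7.  121.1  30.7  40.6  35.4]
offset [32.8, 130.9, 5.3] rot [-0.2, 0.15, -0.07] rows 4.0
```

```bash
python3 -m handwheel '{"gripper":[0.2,0.2,0.2,0.2,0.2],"offset":[[10,36,2],[18,72,4],[26,105,5],[32,125,5],[32,125,5]],"rot":[[0,0,0],[0,0,0],[0,0,0],[0,0,0],[0,0,0]]}' | tail -4;python3 -m handwheel '{"gripper":[0,0,0,0],"offset":[[0,0,0],[0,0,0],[0,0,0],[0,0,0]],"rot":[[0,0,0],[0,0,0],[0,0,0],[0,0,0]]}' | tail -4;python3 - <<'E'
from rk import *
u,n,v=slope(-6.65);o=np.array([532.3,-360.4,83]);print(state()['qpos'].round(1))
go(o+186*n-11*u,-n,-v)
st,im=shot('wrist','w10.png');np.savez('w10',p=st['ee_pos'],r=st['ee_rot']);print(st)
E
```

```text
ee_pos: [419.6, -344.9, 228.7]
ee_rot: [-179.9, 55.4, -6.9]
force: [-0.0, 0.4, -0.5]
gripper_width: 72.9
ee_pos: [420.2, -339.4, 231.0]
ee_rot: [-180.0, 55.2, -6.7]
force: [0.4, 0.3, -0.0]
gripper_width: 90.8
[-55.7   3.8 115.2  38.7  43.6  16.4]
offset [0.5, 7.8, 2.6] rot [-0.04, 0.24, -0.0] rows 1.0
{'time_s': 16.15, 'qpos': array([-55.73361197,   3.79096398, 115.1874627 ,  38.70371659,
        43.55255892,  16.42912739]), 'qvel': array([-0.06104651, -0.04283928, -0.28935687,  0.01196478, -0.20333041,
       -0.07163184]), 'effort': array([-1.57206827e-01, -2.61686683e+01, -2.26726216e+01,  1.67037752e+00,
       -6.86412714e-01,  2.30946910e-02]), 'ee_pos': array([ 420.15703495, -339.43057079,  230.98274397]), 'ee_rot': array([-179.96726238,   55.23604766,   -6.65599372]), 'force': array([ 0.39874649,  0.28691815, -0.01696277]), 'torque': array([-0.00566703,  0.49351111,  0.03209263]), 'gripper_width': 90.79121001345132}
```

View pics/w10.png

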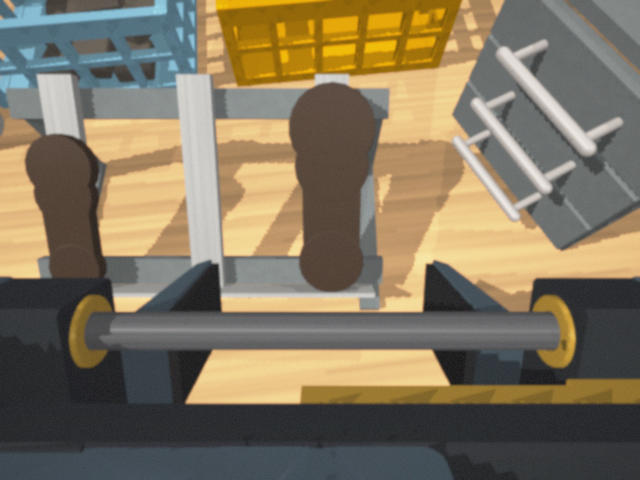

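```bash
python3 - <<'E'
from rk import *
im=cv2.imread('pics/w10.png');z=np.load('w10.npz');c=cam('wrist',dict(ee_pos=z['p'],ee_rot=z['r']))
D=im.copy()
for thr in (120,130,140):
    o=suboutline2(im,(280,75,385,298),thr);print(o.min(0),o.max(0));f,q,y=rackfit(c,o,-6.6,[532.3,-360.4]);pr(f);print('org',q.round(1),'yaw',round(y,2))
cv2.polylines(D,[o.round().astype(int)],True,(0,255,0),1);cv2.imwrite('pics/w10d.png',cv2.resize(D[60:310,250:430],None,fx=2,fy=2))
u,n,v=slope(-6.65)
go(q-16*u+60*n,-n,-v)
E
```

```text
[289.875  82.875] [374.625 291.125]
{'toe': [608.91, -369.61, 153.83], 'heel': [464.55, -352.7, 52.07], 'len': 177.43, 'org': [524.7, -359.74, 94.47], 'u': [0.81, -0.1, 0.57], 'rT': 35.13, 'rH': 27.96, 'cT': [580.32, -366.26, 133.68], 'cH': [487.31, -355.37, 68.1], 'yaw': -6.68}
org [ 532.7 -360.7   83. ] yaw -6.68
[289.625  82.625] [374.625 291.375]
{'toe': [609.08, -369.57, 153.93], 'heel': [464.49, -352.66, 52.0], 'len': 177.72, 'org': [524.73, -359.71, 94.47], 'u': [0.81, -0.1, 0.57], 'rT': 35.13, 'rH': 27.94, 'cT': [580.5, -366.23, 133.78], 'cH': [487.22, -355.32, 68.02], 'yaw': -6.67}
org [ 532.7 -360.6   83. ] yaw -6.67
[289.375  82.375] [374.625 291.375]
{'toe': [609.26, -369.55, 154.0], 'heel': [464.5, -352.67, 51.95], 'len': 177.91, 'org': [524.81, -359.71, 94.47], 'u': [0.81, -0.09, 0.57], 'rT': 35.1, 'rH': 27.94, 'cT': [580.7, -366.22, 133.86], 'cH': [487.23, -355.32, 67.97], 'yaw': -6.65}
org [ 532.8 -360.6   83. ] yaw -6.65
offset [126.8, 7.8, 6.9] rot [-0.03, 0.23, -0.01] rows 4.0
```

View pics/w10d.png

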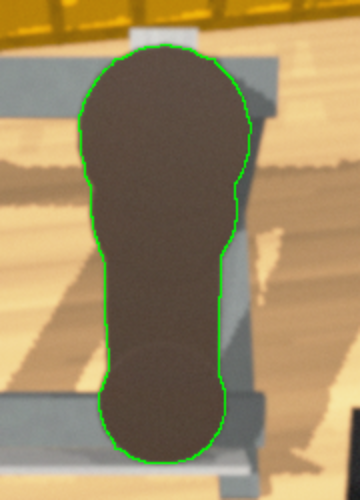

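```bash
python3 -m handwheel '{"gripper":[0.2,0.2,0.2,0.2,0.2],"offset":[[25,8,5],[55,8,7],[85,8,7],[112,8,7],[122,8,7]],"rot":[[0,0.2,0],[0,0.2,0],[0,0.2,0],[0,0.2,0],[0,0.2,0]]}' | tail -4;python3 -m handwheel '{"gripper":[0.2,0.2,0.2],"offset":[[0,0,0],[0,0,0],[0,0,0]],"rot":[[0,0,0],[0,0,0],[0,0,0]]}' | tail -4;python3 - <<'E'
from rk import *
u,n,v=slope(-6.66);o=np.array([532.7,-360.65,83]);print(state()['qpos'].round(1))
go(o-16*u,-n,-v)
E
```

```text
ee_pos: [483.1, -354.4, 123.5]
ee_rot: [-179.7, 55.2, -6.4]
force: [-0.4, 0.1, -0.0]
gripper_width: 72.8
ee_pos: [482.6, -356.2, 127.5]
ee_rot: [179.9, 55.0, -6.8]
force: [-0.3, 0.0, -0.1]
gripper_width: 72.5
[-50.3  15.7 118.3  52.7  29.8   3.3]
offset [65.3, -1.5, 0.4] rot [-0.06, -0.02, -0.08] rows 2.0
```

```bash
python3 -m handwheel '{"gripper":[0.2,0.2,0.2,0.2,0.2],"offset":[[12,-1.5,0.4],[24,-1.5,0.4],[36,-1.5,0.4],[46,-1.5,0.4],[52,-1.5,0.4]],"rot":[[0,0,0],[0,0,0],[0,0,0],[0,0,0],[0,0,0]]}' | tail -4;python3 -m handwheel '{"gripper":[0.2,0.2,0.2],"offset":[[0,0,0],[0,0,0],[0,0,0]],"rot":[[0,0,0],[0,0,0],[0,0,0]]}' | tail -4;python3 - <<'E'
from rk import *
u,n,v=slope(-6.66);o=np.array([532.7,-360.65,83]);print(state()['qpos'].round(1))
go(o-16*u,-n,-v)
shot('wrist','w11.png')
E
```

```text
ee_pos: [512.1, -358.6, 84.4]
ee_rot: [179.9, 55.0, -6.8]
force: [-0.3, -0.7, -0.1]
gripper_width: 73.3
ee_pos: [511.8, -358.4, 84.5]
ee_rot: [180.0, 55.0, -6.8]
force: [-0.4, -0.8, 0.5]
gripper_width: 73.1
[-47.7  21.  118.5  61.7  25.3  -4.6]
offset [13.3, -0.3, -0.3] rot [-0.1, -0.01, -0.09] rows 1.0
```

View pics/w11.png

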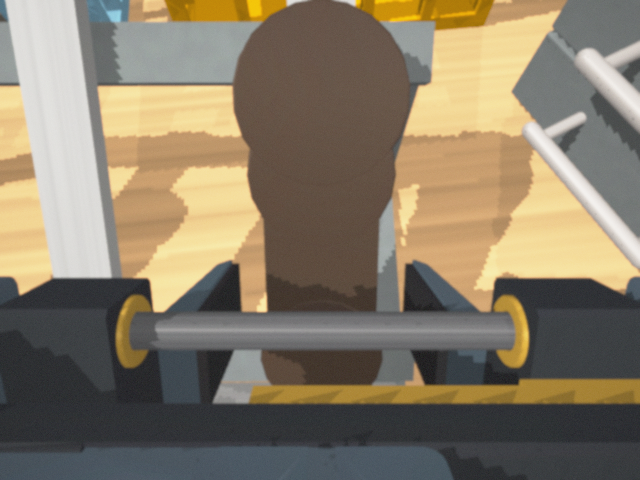

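```bash
python3 -m handwheel '{"gripper":[0.2,0.2,0.2,0.2,0.2],"offset":[[4,-0.3,-0.3],[8,-0.3,-0.3],[12,-0.3,-0.3],[14,-0.3,-0.3],[14,-0.3,-0.3]],"rot":[[-0.1,0,-0.1],[-0.1,0,-0.1],[-0.1,0,-0.1],[-0.1,0,-0.1],[-0.1,0,-0.1]]}' | tail -4;python3 -m handwheel '{"gripper":[0.25,0.3,0.4,0.5,0.6],"offset":[[0,0,0],[0,0,0],[0,0,0],[0,0,0],[0,0,0]],"rot":[[0,0,0],[0,0,0],[0,0,0],[0,0,0],[0,0,0]]}' 35| tail -4; python3 -m handwheel '{"gripper":[0.7,0.7,0.7,0.7],"offset":[[0,0,0],[0,0,0],[0,0,0],[0,0,0]],"rot":[[0,0,0],[0,0,0],[0,0,0],[0,0,0]]}' 35| tail -4;  python3 - <<'E'
from rk import *
u,n,v=slope(-6.66);o=np.array([532.7,-360.65,83]);print(state()['qpos'].round(1))
go(o-16*u,-n,-v)
E
```

```text
ee_pos: [520.2, -358.6, 71.4]
ee_rot: [-179.8, 55.1, -6.5]
force: [0.5, 1.0, -0.3]
gripper_width: 72.8
ee_pos: [520.1, -358.9, 72.3]
ee_rot: [-179.9, 55.0, -6.6]
force: [-0.1, -0.3, -0.0]
gripper_width: 49.5
ee_pos: [520.1, -358.9, 72.3]
ee_rot: [-179.9, 55.0, -6.6]
force: [-1.5, 0.0, 0.4]
gripper_width: 49.7
[-47.1  22.6 118.3  64.3  24.4  -7. ]
offset [-1.5, 0.3, -0.6] rot [-0.01, 0.05, 0.05] rows 1.0
```

```bash
python3 -m handwheel '{"gripper":[0.7,0.7,0.7,0.7,0.7],"offset":[[-3,0,0],[-10,0,0],[-20,0,0],[-32,0,0],[-45,0,0]],"rot":[[0,0,0],[0,0,0],[0,0,0],[0,0,0],[0,0,0]]}' | tail -4; python3 -m handwheel '{"gripper":[0.7,0.7,0.7,0.7,0.7],"offset":[[-20,0,0],[-45,0,0],[-70,0,0],[-95,0,0],[-110,0,0]],"rot":[[0,0,0],[0,0,0],[0,0,0],[0,0,0],[0,0,0]]}' | tail -4;  python3 - <<'E'
from rk import *
st,im=shot('wrist','w12.png');print(state()['qpos'].round(1))
a=np.radians(7.03);u=np.array([np.cos(a),np.sin(a),0]);v=np.array([-u[1],u[0],0])
p=np.array([458.8,150.3,0])-16.6*u;print(p)
go(p+[0,0,220],[0,0,-1],-v)
E
```

```text
ee_pos: [493.5, -355.2, 108.9]
ee_rot: [-179.8, 55.2, -6.4]
force: [0.3, -0.6, -1.5]
gripper_width: 49.9
ee_pos: [430.3, -348.5, 201.1]
ee_rot: [179.9, 55.1, -6.7]
force: [0.6, -0.6, -2.0]
gripper_width: 49.9
[-55.4   6.7 116.6  42.2  39.8  12.1]
[442.3247954  148.26834222   0.        ]
offset [-41.6, -495.4, 27.1] rot [-13.24, -34.9, -4.38] rows 12.0
```

View pics/w12.png

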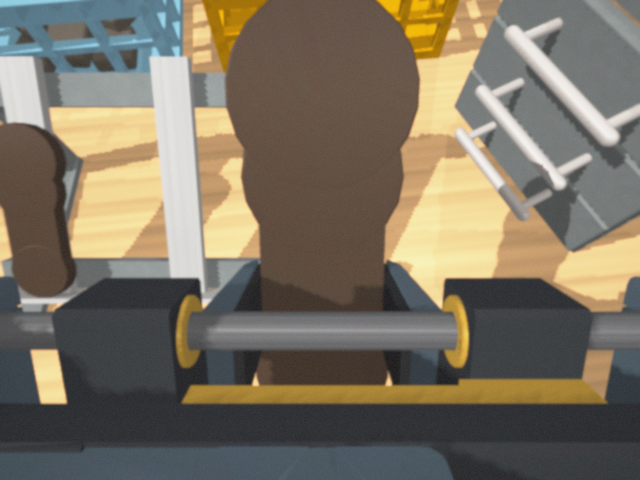

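```bash
python3 -m handwheel '{"gripper":[0.7,0.7,0.7,0.7,0.7],"offset":[[-20,-10,0],[-45,-30,0],[-65,-60,0],[-75,-100,0],[-75,-140,0]],"rot":[[0,0,0],[0,0,0],[0,0,0],[0,0,0],[0,0,0]]}' | tail -4;  python3 - <<'E'
from rk import *
print(state()['qpos'].round(1))
a=np.radians(7.03);u=np.array([np.cos(a),np.sin(a),0]);v=np.array([-u[1],u[0],0])
p=np.array([458.8,150.3,0])-16.6*u
go(p+[0,0,200],[0,0,-1],-v)
E
```

```text
ee_pos: [404.5, -204.5, 262.2]
ee_rot: [180.0, 55.0, -6.9]
force: [0.9, -0.0, -2.1]
gripper_width: 50.1
[-42.8  -9.1 122.3  30.6  41.4  35.4]
offset [48.3, -354.8, 39.3] rot [-13.44, -34.87, -4.26] rows 9.0
```

```bash
python3 -m handwheel '{"gripper":[0.7,0.7,0.7,0.7,0.7],"offset":[[0,-35,5],[4,-72,10],[10,-110,15],[16,-148,18],[22,-180,20]],"rot":[[-1,-3,0],[-3,-8,-1],[-5,-13,-1.5],[-6.5,-17,-2],[-6.7,-17.5,-2]]}' | tail -4;  python3 - <<'E'
from rk import *
a=np.radians(7.03);u=np.array([np.cos(a),np.sin(a),0]);v=np.array([-u[1],u[0],0])
p=np.array([458.8,150.3,0])-16.6*u
go(p+[0,0,200],[0,0,-1],-v)
E
```

```text
ee_pos: [424.4, -23.4, 232.5]
ee_rot: [176.1, 72.6, -3.4]
force: [1.6, -0.0, -1.6]
gripper_width: 49.6
offset [33.3, -172.2, -9.4] rot [-6.49, -17.31, -2.18] rows 5.0
```

```bash
python3 -m handwheel '{"gripper":[0.7,0.7,0.7,0.7,0.7],"offset":[[4,-40,0],[10,-80,-3],[20,-120,-6],[30,-155,-9],[33,-172,-9]],"rot":[[-1.5,-4,-0.5],[-4,-10,-1],[-5.5,-14,-1.6],[-6.5,-17.3,-2.2],[-6.5,-17.3,-2.2]]}' | tail -4; python3 -m handwheel '{"gripper":[0.7,0.7,0.7],"offset":[[0,0,0],[0,0,0],[0,0,0]],"rot":[[0,0,0],[0,0,0],[0,0,0]]}' | tail -4;  python3 - <<'E'
from rk import *
a=np.radians(7.03);u=np.array([np.cos(a),np.sin(a),0]);v=np.array([-u[1],u[0],0])
p=np.array([458.8,150.3,0])-16.6*u
go(p+[0,0,80],[0,0,-1],-v)
E
```

```text
ee_pos: [441.8, 150.0, 197.3]
ee_rot: [-36.4, 89.7, 150.7]
force: [0.8, -0.1, -1.2]
gripper_width: 50.0
ee_pos: [439.4, 145.2, 199.2]
ee_rot: [-29.6, 89.9, 157.4]
force: [0.4, -0.1, -1.2]
gripper_width: 49.5
offset [119.2, -2.6, -3.4] rot [-0.07, 0.09, 0.05] rows 3.0
```

```bash
python3 -m handwheel '{"gripper":[0.7,0.7,0.7,0.7,0.7],"offset":[[25,-2,-3],[60,-2.6,-3.4],[95,-2.6,-3.4],[115,-2.6,-3.4],[120,-2.6,-3.4]],"rot":[[0,0,0],[0,0,0],[0,0,0],[0,0,0],[0,0,0]]}' | tail -4; python3 -m handwheel '{"gripper":[0.7,0.7,0.7,0.7],"offset":[[0,0,0],[0,0,0],[0,0,0],[0,0,0]],"rot":[[0,0,0],[0,0,0],[0,0,0],[0,0,0]]}' | tail -4;  python3 - <<'E'
from rk import *
a=np.radians(7.03);u=np.array([np.cos(a),np.sin(a),0]);v=np.array([-u[1],u[0],0])
p=np.array([458.8,150.3,0])-16.6*u
go(p+[0,0,46],[0,0,-1],-v)
E
```

```text
ee_pos: [440.2, 146.9, 76.9]
ee_rot: [-2.0, 89.6, -175.1]
force: [-0.6, -2.3, -1.7]
gripper_width: 49.7
ee_pos: [444.5, 149.4, 81.2]
ee_rot: [-145.5, 89.8, 41.4]
force: [0.7, -0.0, -1.6]
gripper_width: 49.9
offset [35.2, 0.9, 2.4] rot [-0.09, -0.2, 0.14] rows 1.0
```

```bash
python3 -m handwheel '{"gripper":[0.7,0.7,0.7,0.7,0.7],"offset":[[8,0.9,2],[16,0.9,2],[24,0.9,2],[31,0.9,2],[33,0.9,2]],"rot":[[-0.1,-0.2,0.1],[-0.1,-0.2,0.1],[-0.1,-0.2,0.1],[-0.1,-0.2,0.1],[-0.1,-0.2,0.1]]}' | tail -4; python3 -m handwheel '{"gripper":[0.7,0.7,0.7,0.7],"offset":[[0,0,0],[0,0,0],[0,0,0],[0,0,0]],"rot":[[0,0,0],[0,0,0],[0,0,0],[0,0,0]]}' | tail -4;  python3 - <<'E'
from rk import *
a=np.radians(7.03);u=np.array([np.cos(a),np.sin(a),0]);v=np.array([-u[1],u[0],0])
p=np.array([458.8,150.3,0])-16.6*u
go(p+[0,0,42],[0,0,-1],-v)
E
```

```text
ee_pos: [440.2, 147.9, 44.9]
ee_rot: [4.4, 89.6, -168.5]
force: [0.2, 0.6, -2.6]
gripper_width: 49.7
ee_pos: [441.6, 148.2, 46.8]
ee_rot: [-2.5, 89.8, -175.5]
force: [0.0, 0.5, -1.1]
gripper_width: 49.7
offset [4.8, 0.0, -0.7] rot [0.03, 0.18, 0.01] rows 1.0
```

```bash
python3 -m handwheel '{"gripper":[0.7,0.7,0.7],"offset":[[1.5,0,-0.2],[3,0,-0.2],[3,0,-0.2]],"rot":[[0,0.2,0],[0,0.2,0],[0,0.2,0]]}' | tail -4; python3 -m handwheel '{"gripper":[0.7,0.7,0.7],"offset":[[1,0,0],[1,0,0],[1,0,0]],"rot":[[0,0,0],[0,0,0],[0,0,0]]}' | tail -4; python3 -m handwheel '{"gripper":[0.7,0.7,0.7],"offset":[[0.7,0,0],[0.7,0,0],[0.7,0,0]],"rot":[[0,0,0],[0,0,0],[0,0,0]]}' | tail -4
```

```text
ee_pos: [441.3, 148.1, 43.3]
ee_rot: [2.7, 90.0, -170.2]
force: [-0.4, 0.7, -0.7]
gripper_width: 49.6
ee_pos: [441.5, 148.1, 42.5]
ee_rot: [0.1, 90.0, -172.8]
force: [0.3, -0.0, -2.2]
gripper_width: 50.0
ee_pos: [441.6, 148.3, 41.9]
ee_rot: [-99.0, 90.0, 88.1]
force: [-0.6, 0.6, -0.7]
gripper_width: 49.8
```

```bash
python3 -m handwheel '{"gripper":[0.7,0.7,0.7],"offset":[[0.6,0,-0.2],[0.6,0,-0.2],[0.6,0,-0.2]],"rot":[[0,0,0],[0,0,0],[0,0,0]]}' | tail -4; python3 -m handwheel '{"gripper":[0.7,0.7,0.7],"offset":[[0.4,0,0],[0.4,0,0],[0.4,0,0]],"rot":[[0,0,0],[0,0,0],[0,0,0]]}' | tail -4
```

```text
ee_pos: [441.8, 148.3, 41.3]
ee_rot: [-87.7, 90.0, 99.4]
force: [-0.6, 0.4, 1.1]
gripper_width: 49.5
ee_pos: [441.9, 148.3, 41.0]
ee_rot: [-120.2, 90.0, 66.9]
force: [-0.8, 1.4, 2.0]
gripper_width: 49.5
```

Contact. I'll release it, rise and check.

```bash
python3 -m handwheel '{"gripper":[0.42,0.4,0.36,0.32,0.3],"offset":[[0.3,0,0],[0.3,0,0],[0.3,0,0],[0.3,0,0],[0.3,0,0]],"rot":[[0,0,0],[0,0,0],[0,0,0],[0,0,0],[0,0,0]]}' | tail -4; python3 -m handwheel '{"gripper":[0.3,0.3,0.3,0.3,0.3],"offset":[[-4,0,0],[-12,0,0],[-30,0,-2],[-60,0,-4],[-95,0,-6]],"rot":[[0,0,0],[0,0,0],[0,0,0],[0,0,0],[0,0,0]]}' | tail -4;  python3 -m handwheel '{"gripper":[0,0,0,0,0],"offset":[[-40,0,0],[-80,0,0],[-92,0,0],[-92,0,0],[-92,0,0]],"rot":[[0,0,0],[0,0,0],[0,0,0],[0,0,0],[0,0,0]]}' | tail -4; python3 -m handwheel '{"gripper":[0,0,0],"offset":[[0,0,0],[0,0,0],[0,0,0]],"rot":[[0,0,0],[0,0,0],[0,0,0]]}' | tail -4;  python3 - <<'E'
from rk import *
st,im=shot('wrist','w13.png');shot('top','t13.png');shot('scene','s13.png')
np.savez('w13',p=st['ee_pos'],r=st['ee_rot'])
im=cv2.imread('pics/s13.png');cv2.imwrite('pics/s13a.png',cv2.resize(im[220:320,280:380],None,fx=6,fy=6,interpolation=cv2.INTER_CUBIC))
c=cam('wrist',st);im=cv2.imread('pics/w13.png')
for thr in(120,130,140):
    o=suboutline2(im,(240,60,400,300),thr);print(o.min(0),o.max(0));pr(lobes(onz(c,o,56),[1,.12,0],[0,0,1]))
E
```

```text
ee_pos: [441.7, 148.1, 40.4]
ee_rot: [14.2, 90.0, -158.8]
force: [0.7, -0.3, -0.1]
gripper_width: 63.2
ee_pos: [446.5, 148.6, 136.0]
ee_rot: [9.4, 89.8, -163.5]
force: [0.5, 0.4, -0.9]
gripper_width: 63.6
ee_pos: [447.6, 148.9, 228.3]
ee_rot: [-169.4, 89.9, 17.6]
force: [-0.4, 0.5, 0.1]
gripper_width: 90.7
ee_pos: [446.8, 148.7, 226.0]
ee_rot: [9.0, 89.8, -163.9]
force: [-0.1, 0.5, -0.7]
gripper_width: 91.3
[279.375  78.625] [364.875 288.625]
{'toe': [561.04, 162.31, 56.0], 'heel': [385.95, 141.14, 56.0], 'len': 176.37, 'org': [458.9, 149.96, 56.0], 'u': [0.99, 0.12, 0.0], 'rT': 34.76, 'rH': 27.72, 'cT': [526.53, 158.14, 56.0], 'cH': [413.47, 144.47, 56.0], 'yaw': 6.89}
[279.125  78.375] [365.125 288.875]
{'toe': [561.27, 162.27, 56.0], 'heel': [385.71, 141.1, 56.0], 'len': 176.83, 'org': [458.86, 149.92, 56.0], 'u': [0.99, 0.12, 0.0], 'rT': 35.05, 'rH': 28.01, 'cT': [526.47, 158.07, 56.0], 'cH': [413.52, 144.46, 56.0], 'yaw': 6.87}
[278.875  77.875] [365.625 289.125]
{'toe': [561.5, 162.19, 56.0], 'heel': [385.49, 141.07, 56.0], 'len': 177.27, 'org': [458.83, 149.87, 56.0], 'u': [0.99, 0.12, 0.0], 'rT': 35.35, 'rH': 28.29, 'cT': [526.4, 157.98, 56.0], 'cH': [413.59, 144.44, 56.0], 'yaw': 6.84}
```

View pics/w13.png

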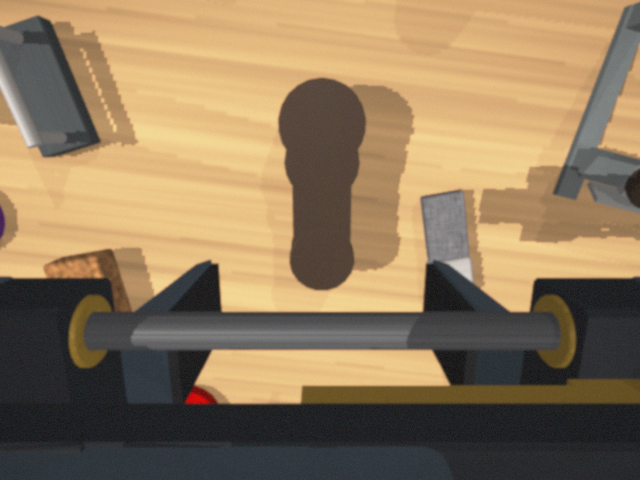

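View pics/s13a.png

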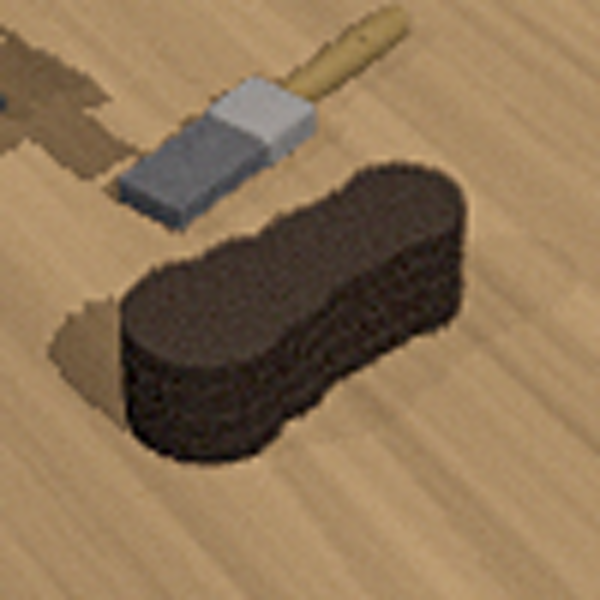

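Pile of four flush within about 0.5 mm, and the scene view shows a clean vertical wall all round. Next the weight.

```bash
python3 - <<'E'
from rk import *
im=cv2.imread('pics/t13.png');c=cam('top')
cv2.imwrite('pics/t13a.png',cv2.resize(im[200:270,185:255],None,fx=8,fy=8,interpolation=cv2.INTER_CUBIC))
print(onz(c,[[209,217],[224,247],[217,233]],56).round(1))
E
```

```text
[[567.2 422.   56. ]
 [477.7 378.6  56. ]
 [519.2 398.7  56. ]]
```

View pics/t13a.png

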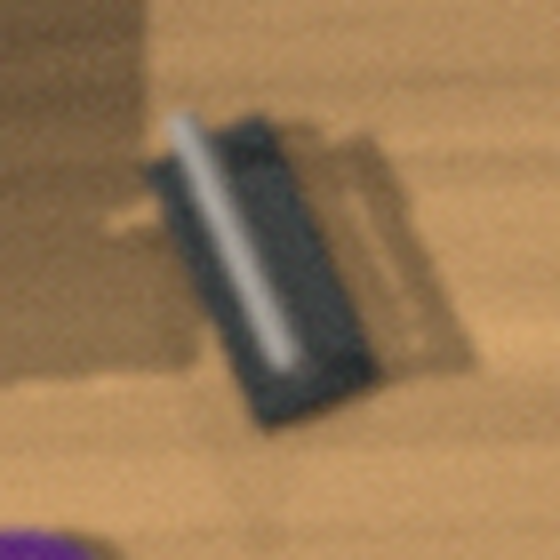

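```bash
python3 - <<'E'
from rk import *
c=cam('top')
P=onz(c,[[207.75,215.25],[220.6,245.6]],60);d=P[0]-P[1];m=P.mean(0);yaw=np.degrees(np.arctan2(d[1],d[0]));print(P,np.linalg.norm(d),m,yaw)
a=np.radians(yaw);u=np.array([np.cos(a),np.sin(a),0]);v=np.array([-u[1],u[0],0])
go(np.r_[m[:2],225]-25*u,[0,0,-1],-v)
E
```

```text
[[571.4694448  424.81733452  60.        ]
 [481.28659791 387.50383972  60.        ]] 97.59735019821137 [526.37802135 406.16058712  60.        ] 22.477511233298358
offset [1.4, -239.0, -85.9] rot [-15.41, 0.12, -0.0] rows 7.0
```

```bash
python3 -m handwheel '{"gripper":[0,0,0,0,0],"offset":[[0,-35,-12],[0,-74,-26],[0,-113,-40],[0,-150,-54],[0,-190,-68]],"rot":[[-3,0,0],[-7,0,0],[-11,0,0],[-15.4,0,0],[-15.4,0,0]]}' | tail -4; python3 -m handwheel '{"gripper":[0,0,0,0,0],"offset":[[0,-30,0],[0,-50,0],[0,-52,0],[0,-52,0],[0,-52,0]],"rot":[[0,0,0],[0,0,0],[0,0,0],[0,0,0],[0,0,0]]}' | tail -4;  python3 - <<'E'
from rk import *
st,im=shot('wrist','w14.png');np.savez('w14',p=st['ee_pos'],r=st['ee_rot']);print(st['qpos'].round(1))
E
```

```text
ee_pos: [491.8, 346.7, 227.0]
ee_rot: [21.7, 89.9, -135.7]
force: [0.5, -0.7, 0.6]
gripper_width: 91.2
ee_pos: [471.8, 392.5, 227.1]
ee_rot: [40.6, 89.9, -116.9]
force: [0.9, -0.1, -0.5]
gripper_width: 91.3
[ 38.7  21.5  83.   -0.   75.6 106.2]
```

View pics/w14.png

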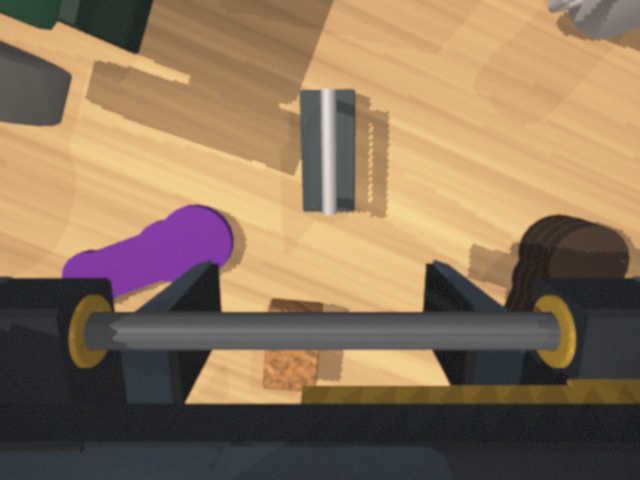

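```bash
python3 - <<'E'
from rk import *
im=cv2.imread('pics/w14.png');z=np.load('w14.npz');c=cam('wrist',dict(ee_pos=z['p'],ee_rot=z['r']))
g=im.astype(int);sat=g.max(2)-g.min(2)
def rect(m):
    n,l,s,_=cv2.connectedComponentsWithStats(m.astype(np.uint8));i=1+np.argmax(s[1:,4])
    return np.argwhere(l==i)[:,::-1]
roi=np.zeros(g.shape[:2],bool);roi[75:230,290:370]=1
rod=rect(roi&(sat<25)&(g.max(2)>120))
print(rod.min(0),rod.max(0))
def rep(px,zz,name):
    P=onz(c,px,zz)[:,:2].astype(np.float32);r=cv2.minAreaRect(P);print(name,r)
    b=cv2.boxPoints(r);e=[b[1]-b[0],b[2]-b[1]];d=max(e,key=np.linalg.norm);y=np.degrees(np.arctan2(d[1],d[0]))%180
    print(np.round(r[0],1),np.linalg.norm(e,axis=1).round(1),y.round(2));return np.array(r[0]),y
m,y=rep(rod,56,'rod')
bar=rect(roi&(sat<28)&(g.max(2)<215)&~((sat>=28)))
print(bar.min(0),bar.max(0));rep(bar,18,'bar')
a=np.radians(y);u=np.array([np.cos(a),np.sin(a),0]);v=np.array([-u[1],u[0],0])
go(np.r_[m,120],[0,0,-1],-v);go(np.r_[m,37],[0,0,-1],-v)
E
```

```text
[320  90] [336 213]
rod ((526.9805908203125, 409.4017028808594), (99.4869384765625, 12.20201301574707), 23.599924087524414)
[527.  409.4] [12.2 99.5] 23.6
[328  90] [354 213]
bar ((530.86962890625, 397.16851806640625), (110.4671859741211, 23.67273712158203), 23.344358444213867)
[530.9 397.2] [ 23.7 110.5] 23.34
offset [107.3, 4.9, -57.4] rot [-1.18, 0.04, -0.04] rows 3.0
offset [190.3, 4.9, -57.5] rot [-1.18, 0.04, -0.04] rows 5.0
```

```bash
python3 -m handwheel '{"gripper":[0.3,0.3,0.3,0.3,0.3],"offset":[[20,3,-20],[45,5,-40],[75,5,-57],[103,5,-57],[107,5,-57]],"rot":[[-1,0,0],[-1.2,0,0],[-1.2,0,0],[-1.2,0,0],[-1.2,0,0]]}' | tail -4; python3 -m handwheel '{"gripper":[0.3,0.3,0.3],"offset":[[0,0,0],[0,0,0],[0,0,0]],"rot":[[0,0,0],[0,0,0],[0,0,0]]}' | tail -4;  python3 - <<'E'
from rk import *
a=np.radians(23.5);u=np.array([np.cos(a),np.sin(a),0]);v=np.array([-u[1],u[0],0])
go([527,409.4,38],[0,0,-1],-v)
shot('wrist','w15.png')
E
```

```text
ee_pos: [524.9, 406.8, 114.8]
ee_rot: [14.1, 89.4, -142.3]
force: [-0.4, -0.6, -1.0]
gripper_width: 64.4
ee_pos: [527.3, 410.7, 123.2]
ee_rot: [-164.4, 89.8, 39.2]
force: [-0.4, 1.2, 0.4]
gripper_width: 64.1
offset [85.2, 1.1, 1.2] rot [0.14, -0.22, 0.06] rows 3.0
```

View pics/w15.png

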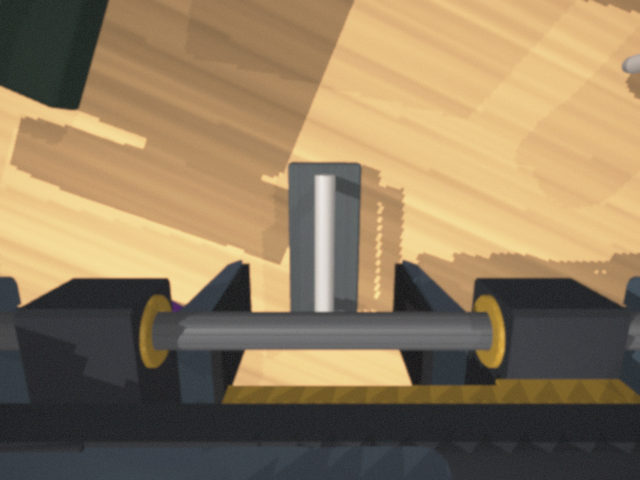

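```bash
python3 -m handwheel '{"gripper":[0.3,0.3,0.3,0.3,0.3],"offset":[[18,1,1],[38,1,1],[58,1,1],[72,1,1],[78,1,1]],"rot":[[0,-0.2,0],[0,-0.2,0],[0,-0.2,0],[0,-0.2,0],[0,-0.2,0]]}' | tail -4; python3 -m handwheel '{"gripper":[0.3,0.3,0.3],"offset":[[4,0,0],[6,0,0],[6,0,0]],"rot":[[0,0,0],[0,0,0],[0,0,0]]}' | tail -4;  python3 - <<'E'
from rk import *
a=np.radians(23.5);u=np.array([np.cos(a),np.sin(a),0]);v=np.array([-u[1],u[0],0])
go([527,409.4,38],[0,0,-1],-v)
E
```

```text
ee_pos: [525.3, 408.8, 42.1]
ee_rot: [1.4, 89.7, -155.0]
force: [0.3, 0.2, -0.8]
gripper_width: 63.4
ee_pos: [526.3, 409.5, 37.5]
ee_rot: [-14.0, 89.9, -170.3]
force: [0.4, -0.4, 0.2]
gripper_width: 63.9
offset [-0.5, 0.4, -0.6] rot [0.17, 0.11, 0.03] rows 1.0
```

```bash
python3 -m handwheel '{"gripper":[0.5,0.6,0.7,0.8,0.85],"offset":[[0,0.4,-0.5],[0,0.4,-0.5],[0,0.4,-0.5],[0,0.4,-0.5],[0,0.4,-0.5]],"rot":[[0.2,0,0],[0.2,0,0],[0.2,0,0],[0.2,0,0],[0.2,0,0]]}' 50 | tail -4; python3 -m handwheel '{"gripper":[0.9,0.95,1,1,1],"offset":[[0,0,0],[0,0,0],[0,0,0],[0,0,0],[0,0,0]],"rot":[[0,0,0],[0,0,0],[0,0,0],[0,0,0],[0,0,0]]}' | tail -4; python3 -m handwheel '{"gripper":[1,1,1],"offset":[[0,0,0],[0,0,0],[0,0,0]],"rot":[[0,0,0],[0,0,0],[0,0,0]]}' 55| tail -4;  python3 - <<'E'
from rk import *
a=np.radians(23.5);u=np.array([np.cos(a),np.sin(a),0]);v=np.array([-u[1],u[0],0])
go([527,409.4,38],[0,0,-1],-v)
E
```

```text
ee_pos: [526.5, 408.9, 36.8]
ee_rot: [-3.2, 89.8, -159.7]
force: [-1.0, -0.1, -0.3]
gripper_width: 33.6
ee_pos: [526.4, 408.8, 36.4]
ee_rot: [-0.2, 89.8, -156.8]
force: [-0.4, 0.3, 0.5]
gripper_width: 10.8
ee_pos: [526.4, 408.8, 36.4]
ee_rot: [-0.4, 89.8, -156.9]
force: [-0.3, -0.9, -0.2]
gripper_width: 10.9
offset [-1.6, -0.3, -0.8] rot [-0.04, 0.22, 0.0] rows 1.0
```

```bash
python3 -m handwheel '{"gripper":[1,1,1,1,1],"offset":[[-3,0,0],[-10,0,0],[-25,0,0],[-45,0,0],[-70,0,0]],"rot":[[0,0,0],[0,0,0],[0,0,0],[0,0,0],[0,0,0]]}' | tail -4; python3 -m handwheel '{"gripper":[1,1,1,1,1],"offset":[[-25,0,0],[-50,0,0],[-65,0,0],[-70,0,0],[-70,0,0]],"rot":[[0,0,0],[0,0,0],[0,0,0],[0,0,0],[0,0,0]]}' | tail -4;  python3 - <<'E'
from rk import *
a=np.radians(6.95);u=np.array([np.cos(a),np.sin(a),0]);v=np.array([-u[1],u[0],0])
p=np.array([458.6,150.1,0])+14.2*u;print(p)
go(p+[0,0,175],[0,0,-1],-v)
st,im=shot('wrist','w16.png');print(st['force'])
E
```

```text
ee_pos: [524.7, 407.6, 104.2]
ee_rot: [8.0, 89.4, -148.5]
force: [0.2, -0.6, -8.6]
gripper_width: 10.7
ee_pos: [527.0, 409.2, 177.2]
ee_rot: [-8.6, 89.8, -165.1]
force: [0.2, 0.6, -8.3]
gripper_width: 10.8
[472.69566017 151.81824455   0.        ]
offset [2.5, 214.5, 152.3] rot [16.52, 0.15, 0.0] rows 7.0
[ 0.18159613  0.61209357 -8.33936447]
```

View pics/w16.png

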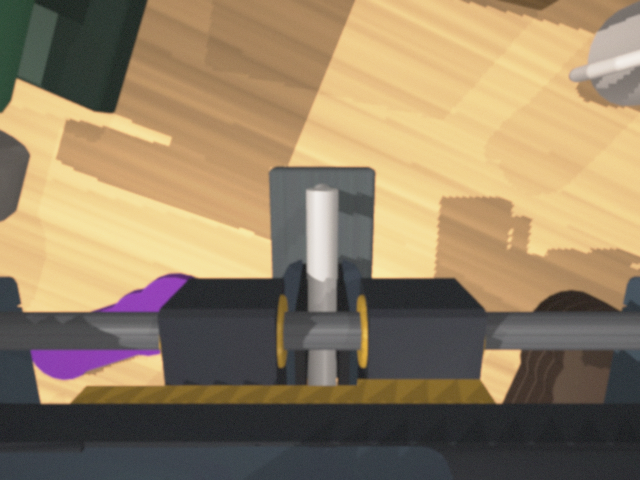

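```bash
python3 -m handwheel '{"gripper":[1,1,1,1,1],"offset":[[0,18,12],[0,46,32],[0,78,55],[0,110,78],[0,140,99]],"rot":[[2,0,0],[6,0,0],[10,0,0],[14,0,0],[16.5,0,0]]}' | tail -4;  python3 - <<'E'
from rk import *
a=np.radians(6.95);u=np.array([np.cos(a),np.sin(a),0]);v=np.array([-u[1],u[0],0])
p=np.array([458.6,150.1,0])+14.2*u
go(p+[0,0,175],[0,0,-1],-v)
E
```

```text
ee_pos: [489.3, 238.6, 174.2]
ee_rot: [20.5, 89.4, -152.7]
force: [1.2, -1.0, -8.1]
gripper_width: 10.6
offset [-0.2, 84.2, 26.8] rot [-0.12, 0.53, -0.2] rows 3.0
```

```bash
python3 -m handwheel '{"gripper":[1,1,1,1,1],"offset":[[0,30,10],[0,60,19],[0,80,25],[0,84,27],[0,84,27]],"rot":[[0,0.3,0],[0,0.3,0],[0,0.3,0],[0,0.3,0],[0,0.3,0]]}' | tail -4; python3 -m handwheel '{"gripper":[1,1,1],"offset":[[0,0,0],[0,0,0],[0,0,0]],"rot":[[0,0,0],[0,0,0],[0,0,0]]}' | tail -4;  python3 - <<'E'
from rk import *
a=np.radians(6.95);u=np.array([np.cos(a),np.sin(a),0]);v=np.array([-u[1],u[0],0])
p=np.array([458.6,150.1,0])+14.2*u
go(p+[0,0,105],[0,0,-1],-v)
E
```

```text
ee_pos: [473.4, 152.9, 175.4]
ee_rot: [31.2, 89.8, -141.9]
force: [-0.1, 0.8, -7.8]
gripper_width: 10.9
ee_pos: [475.3, 155.5, 176.5]
ee_rot: [141.7, 89.9, -31.3]
force: [0.0, 0.0, -8.0]
gripper_width: 11.2
offset [71.5, 3.3, 3.1] rot [0.08, -0.05, -0.04] rows 2.0
```

```bash
python3 -m handwheel '{"gripper":[1,1,1,1,1],"offset":[[15,2,2],[32,3.3,3],[50,3.3,3],[64,3.3,3],[69,3.3,3]],"rot":[[0,0,0],[0,0,0],[0,0,0],[0,0,0],[0,0,0]]}' | tail -4; python3 -m handwheel '{"gripper":[1,1,1,1],"offset":[[0,0,0],[0,0,0],[0,0,0],[0,0,0]],"rot":[[0,0,0],[0,0,0],[0,0,0],[0,0,0]]}' | tail -4;  python3 - <<'E'
from rk import *
a=np.radians(6.95);u=np.array([np.cos(a),np.sin(a),0]);v=np.array([-u[1],u[0],0])
p=np.array([458.6,150.1,0])+14.2*u
go(p+[0,0,92.4],[0,0,-1],-v)
shot('scene','s17.png');shot('wrist','w17.png')
im=cv2.imread('pics/s17.png');cv2.imwrite('pics/s17a.png',cv2.resize(im[180:320,260:400],None,fx=4,fy=4,interpolation=cv2.INTER_CUBIC))
E
```

```text
ee_pos: [471.3, 151.3, 105.8]
ee_rot: [27.6, 89.8, -145.4]
force: [-1.5, -0.5, -8.6]
gripper_width: 10.8
ee_pos: [473.7, 151.3, 109.1]
ee_rot: [172.0, 89.8, -1.0]
force: [0.1, -0.4, -8.2]
gripper_width: 10.6
offset [16.7, -0.6, 1.0] rot [0.03, -0.23, -0.03] rows 1.0
```

View pics/s17a.png

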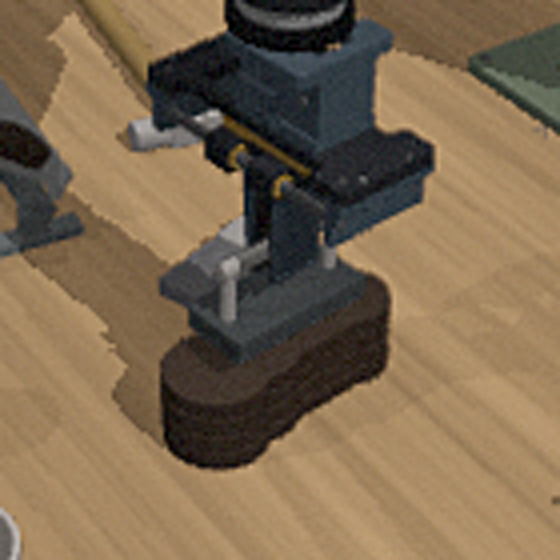

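View pics/w17.png

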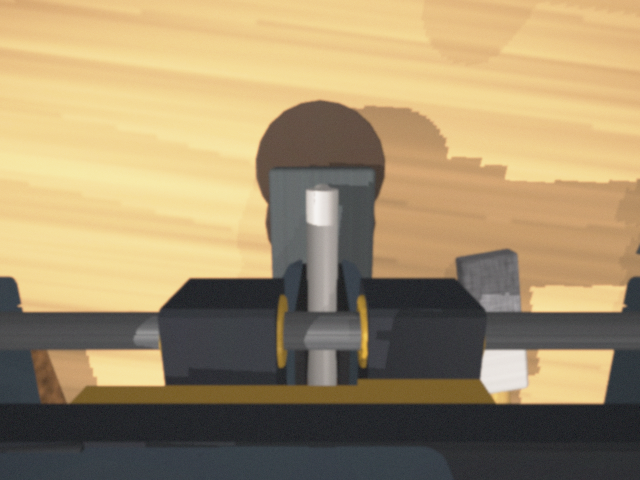

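```bash
python3 -m handwheel '{"gripper":[1,1,1,1,1],"offset":[[4,-0.5,1],[8,-0.5,1],[12,-0.5,1],[14,-0.5,1],[14,-0.5,1]],"rot":[[0,-0.2,0],[0,-0.2,0],[0,-0.2,0],[0,-0.2,0],[0,-0.2,0]]}' | tail -4; python3 -m handwheel '{"gripper":[1,1,1],"offset":[[1,0,0],[1,0,0],[1,0,0]],"rot":[[0,0,0],[0,0,0],[0,0,0]]}' | tail -4; python3 -m handwheel '{"gripper":[1,1,1],"offset":[[0.7,0,0],[0.7,0,0],[0.7,0,0]],"rot":[[0,0,0],[0,0,0],[0,0,0]]}' | tail -4; python3 - <<'E'
from rk import *
a=np.radians(6.95);u=np.array([np.cos(a),np.sin(a),0]);v=np.array([-u[1],u[0],0])
p=np.array([458.6,150.1,0])+14.2*u
go(p+[0,0,92.4],[0,0,-1],-v)
E
```

```text
ee_pos: [471.1, 151.0, 93.2]
ee_rot: [19.5, 89.8, -153.5]
force: [-0.6, 0.1, -9.9]
gripper_width: 10.9
ee_pos: [471.9, 151.3, 93.1]
ee_rot: [29.5, 89.9, -143.5]
force: [-0.3, 0.0, -8.3]
gripper_width: 11.1
ee_pos: [472.0, 151.3, 92.5]
ee_rot: [36.9, 89.9, -136.2]
force: [0.2, -0.4, -7.2]
gripper_width: 11.2
offset [0.1, -0.4, -0.7] rot [0.01, 0.07, -0.05] rows 1.0
```

```bash
python3 -m handwheel '{"gripper":[1,1,1],"offset":[[0.4,-0.4,-0.7],[0.4,-0.4,-0.7],[0.4,-0.4,-0.7]],"rot":[[0,0,0],[0,0,0],[0,0,0]]}' | tail -4; python3 -m handwheel '{"gripper":[1,1,1],"offset":[[0.5,0,0],[0.5,0,0],[0.5,0,0]],"rot":[[0,0,0],[0,0,0],[0,0,0]]}' | tail -4
```

```text
ee_pos: [472.1, 151.4, 92.4]
ee_rot: [33.5, 89.8, -139.6]
force: [-1.5, -3.5, -0.4]
gripper_width: 10.6
ee_pos: [472.1, 151.4, 92.4]
ee_rot: [36.9, 89.9, -136.1]
force: [-4.1, -4.0, 3.3]
gripper_width: 10.8
```

```bash
python3 -m handwheel '{"gripper":[1,1,1],"offset":[[-0.2,0.4,0.5],[-0.2,0.4,0.5],[-0.2,0.4,0.5]],"rot":[[0,0,0],[0,0,0],[0,0,0]]}' | tail -4; python3 -m handwheel '{"gripper":[0.85,0.82,0.79,0.76,0.73],"offset":[[0,0,0],[0,0,0],[0,0,0],[0,0,0],[0,0,0]],"rot":[[0,0,0],[0,0,0],[0,0,0],[0,0,0],[0,0,0]]}' | tail -4;python3 -m handwheel '{"gripper":[0.6,0.5,0.4,0.4,0.4],"offset":[[0,0,0],[0,0,0],[0,0,0],[0,0,0],[0,0,0]],"rot":[[0,0,0],[0,0,0],[0,0,0],[0,0,0],[0,0,0]]}' | tail -4;
```

```text
ee_pos: [472.1, 151.3, 92.4]
ee_rot: [37.1, 89.9, -136.0]
force: [-4.4, -2.0, 7.0]
gripper_width: 11.1
ee_pos: [472.3, 151.5, 91.6]
ee_rot: [33.7, 89.9, -139.3]
force: [0.0, 0.3, 0.5]
gripper_width: 23.9
ee_pos: [471.9, 151.3, 91.6]
ee_rot: [26.7, 89.9, -146.3]
force: [-0.9, 0.2, 0.4]
gripper_width: 53.5
```

```bash
python3 -m handwheel '{"gripper":[0.4,0.4,0.4,0.4,0.4],"offset":[[-8,0,0],[-25,0,0],[-50,0,0],[-85,0,0],[-120,0,0]],"rot":[[0,0,0],[0,0,0],[0,0,0],[0,0,0],[0,0,0]]}' | tail -4; python3 -m handwheel '{"gripper":[0,0,0,0,0],"offset":[[-20,0,20],[-30,0,40],[-30,0,42],[-30,0,42],[-30,0,42]],"rot":[[0,0,0],[0,0,0],[0,0,0],[0,0,0],[0,0,0]]}' | tail -4;  python3 - <<'E'
from rk import *
st,im=shot('wrist','w18.png');np.savez('w18',p=st['ee_pos'],r=st['ee_rot']);shot('scene','s18.png');shot('top','t18.png')
im=cv2.imread('pics/s18.png');cv2.imwrite('pics/s18a.png',cv2.resize(im[200:320,270:390],None,fx=5,fy=5,interpolation=cv2.INTER_CUBIC))
E
```

```text
ee_pos: [471.5, 151.2, 213.0]
ee_rot: [20.7, 89.8, -152.3]
force: [1.0, -0.7, 0.1]
gripper_width: 54.6
ee_pos: [430.7, 146.3, 241.4]
ee_rot: [32.4, 89.9, -140.6]
force: [-0.5, -0.2, -0.2]
gripper_width: 85.2
```

View pics/w18.png

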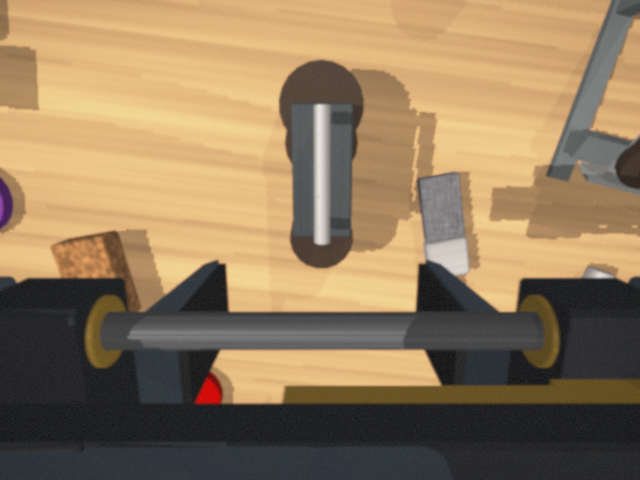

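View pics/s18a.png

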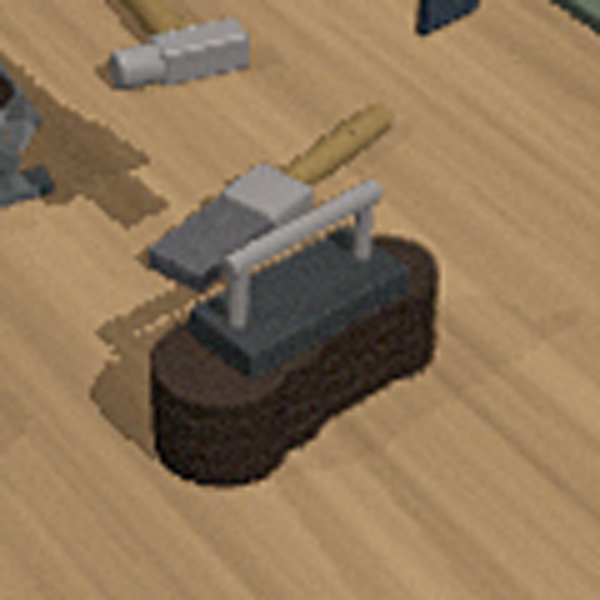

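```bash
python3 - <<'E'
from rk import *
im=cv2.imread('pics/w18.png');z=np.load('w18.npz');c=cam('wrist',dict(ee_pos=z['p'],ee_rot=z['r']))
g=im.astype(int);sat=g.max(2)-g.min(2)
roi=np.zeros(g.shape[:2],bool);roi[95:250,285:360]=1
def big(m):
    n,l,s,_=cv2.connectedComponentsWithStats(m.astype(np.uint8));i=1+np.argmax(s[1:,4]);return np.argwhere(l==i)[:,::-1]
px=big(roi&(sat<25)&(g.max(2)>115))
r=cv2.minAreaRect(onz(c,px,112)[:,:2].astype(np.float32));print(r)
# pile toe and heel ends along centre column, z=56
u=np.array([np.cos(np.radians(6.95)),np.sin(np.radians(6.95))])
for a,b in((60,320),(267,321)):
    P=onz(c,[[b,a]],56)[0];print(P.round(1),((P[:2]-[458.6,150.1])@u).round(1))
print(((np.array(r[0])-[458.6,150.1])@u).round(1),(np.cross(u,np.array(r[0])-[458.6,150.1])).round(1))
E
```

```text
((472.28106689453125, 151.61036682128906), (103.5040512084961, 12.242891311645508), 6.868136882781982)
[561.2 163.5  56. ] 103.5
[385.5 141.1  56. ] -73.6
13.8 -0.2<stdin>:13: DeprecationWarning: Arrays of 2-dimensional vectors are deprecated. Use arrays of 3-dimensional vectors instead. (deprecated in NumPy 2.0)
```

View pics/t18.png

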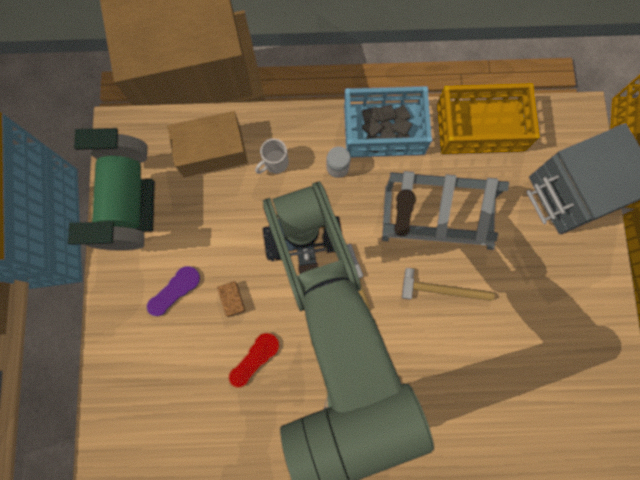

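The weight sits 13.8 mm ahead of the blanks' origin (15 mm wanted), 0.2 mm off the centre line, and parallel to it within 0.1°. The top view shows the short blank on its rail and the other things in place. The arm is clear, so I'm handing in.

```bash
python3 - <<'E'
from h import *
print(state()['time_s'],state()['force']);print(job_done())
E
```

```text
35.1833 [-0.10187029 -0.35385256 -0.01522492]
the job is handed in; nothing more can be done
None
```

The pile of four is built where it stood, with the weight set on it lengthwise, and I handed the job in at 35.2 s. I took the middle-bay blank first, then the right-bay one. Each was lowered until it touched before I let go, and so was the weight.

**Pile:** in the last wrist views the two added blanks lie within about 1 mm and 0.2° of the begun pile. The scene view shows its sides clean and vertical. I never measured the lower blanks again once they were covered.

**Weight:** it measures 13.8 mm ahead of the blanks' origin, where 15 mm was wanted. It is 0.2 mm off the centre line and parallel to it within 0.1°.

**Everything else:** the short blank is still on its rail, and nothing else I could see had moved. In the last top view the arm hid the pile and the brush; the scene and wrist pictures taken with it show both in place.

**Disagreements:**
- The wrist camera measured lengths about 2% short: 177 mm for the 180 mm blanks.
- The wrist and top cameras differed by 2–4 mm on positions. I placed the blanks by like-for-like wrist views so that these errors mostly cancel.
- In my first view of the rack the arm stopped 9 mm short because joint 6 was near its limit. I turned the tool half round and had no further trouble.

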